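Unhook the long gear plate and stand it in the assembly block

ROBOT

A 6-joint arm with a two-finger parallel gripper is mounted at the origin on the work surface. World frame = base frame: x ahead of the robot, y to its left, z up, the work surface at z = 0. Lengths are in m, angles in rad, forces in N, time in s.
With the tool pointing down it reaches from about 0.325 to 0.85 m from the base axis. Payload 15.5 kg.
Tool frame: the origin (TCP) lies on the centre line of the jaws, within the pads' length; the fingertips stand ctrl.finger_overhang ahead of it and the grasp point (between the pads) is the TCP (ctrl.finger_overhang is the distance from the TCP to the fingertips, in m); y points along the fingers, z is the direction in which the jaws open and shut, and the axes are right-handed (so a half turn about y gives the same grasp; the last joint's range is limited). The gripper opens to 91 mm and grips with 3 to 60 N. Pads are 32 mm wide; open, the fingers measure 118 mm over their backs; the gripper's body (76 mm by 178 mm) begins 60 mm behind the grasp point.
Start: joints at [-1.312, 0.494, 1.345, -0, 1.302, -0.096], TCP at [0.217, -0.586, 0.233] pointing down, gripper open.
Joint ranges: [-2.91, 2.91], [-0.82, 2.16], [0.22, 2.67], [-1.22, 4.37], [0.12, 2.79], [-3.08, 3.08]. Speed limits (rad/s): [1.89, 1.89, 2.57, 3.01, 3.01, 3.01].

INTERFACE

Orientations are given as a 3x3 rotation matrix whose columns are the frame's x, y, z axes.
In Python, from workcell import ctrl gives the robot as it stands.
- The arm moves only by the tool arm_command, never from a script. Its argument "commands" is one flat list of numbers, 7 for each row, row after row: the turn, a rotation vector about the tool's x, y, z in degrees, then the shift along the tool's x, y, z in m, then the opening, from 0 (shut) to 1 (fully open). In form: [wx, wy, wz, x, y, z, gripper, wx, wy, wz, x, y, z, gripper, ...]. A call has 1 to 5 rows; each row shifts and turns the commanded pose from where the row before left it, along the tool's axes as they then stand; what a row does not reach is not made up. A row lasts 1/12 s, in which the tool goes at most 41.7 mm and 7.16 degrees, less where a joint would pass 70% of its speed; a pose out of reach is approached as far as the arm can. A call with a gripper value outside its range is refused whole. The fingers move at their own pace and stop on an object; the grip force is fixed at half the most. Time passes only in rows, so rows that do not move let the fingers close. It gives the time, the measured TCP pose, the force and the opening at its end, in the units of the state.
- ctrl.read_state(): the state, without advancing time (a new reading comes with each control period).
- ctrl.camera(name): name is "side" or "top"; returns the picture (384x512x3 uint8, red, green, blue); there is no depth.
- ctrl.get_calibration(name): a dict with "intrinsics" (3x3 intrinsics, pixels), "position" and "orientation" of the camera in the world. Camera axes: x right, y up, looking along -z (the intrinsics and any distortion apply to the point x, -y, -z); pixel columns grow to the right and rows downward; lengths in m; the calibration is good to about 2 mm. A picture is of the moment at which its call begins. get_calibration takes no time and is no camera call.
- ctrl.hand_in(): hands the job in, once; it reports no verdict.
The state is a dict: "time": time; "joints": joint angles; "qd": joint speeds; "joint_efforts": joint torques, N m; "tcp_pos": TCP position; "tcp_rot": TCP orientation; "force": force on the tool from outside, world axes, zero at the start; "wrist_torque": the same for the moment, N m; "opening": finger opening in m.
Only numpy, scipy, OpenCV 4.12 (cv2) and the standard library are available. Lean on these libraries where they do the work, as an engineer would, in place of code of your own. Each camera call takes 0.05 s, during which the arm holds its last target.

TASK

Take the longer of the two hanging steel plates off its barbed hook: raise it, tilt it, and back it out over the barb without forcing it. Then lower it, foot down, into the slot of the assembly block until it stands upright and fully home, and let go. Do not drop it, and leave the short plate hanging and the other things where they are.

Things in the scene. Friction and masses are not known exactly. Their poses are not given: they have to be found in the camera images.
- long_plate: Long steel plate, 6 mm thick (x), 44 wide (y), 154 tall (z, up as it hangs on either hook). It hangs by a rectangular eye 26 wide, 30 tall; origin at the eye's centre. Solid grip area, 44 wide, from 15 to 55 mm above it (top edge). Below the eye 44 wide down to -51 mm, then a tongue 28 wide, the last 8 mm narrowed to 20; foot at -99 mm. Front and back alike. About 0.22 kg
- long_plate_grip (a point): middle of the long plate's grip area, 37 mm above the eye's centre, 18 mm below the top edge; grip here from above across the 44 mm width (axes as the plate)
- long_plate_foot (a point): bottom edge of the long plate's tongue, on its centre line (axes as the plate)
- short_plate: The short steel plate on the other hook: same top and eye (44 mm wide, 6 mm thick), but it ends squarely 49 mm below the eye's centre, 104 mm tall in all; origin at its eye's centre. Leave it hanging
- rack: Fixed wooden rack: crossbar 16 mm square, 300 mm long (y), its middle at 165 mm height, on posts at both ends, with two barbed hooks at y = -80 and +80 mm. Origin on the table, below the crossbar face from which the hooks start; x is the way the hooks point, to the robot's left and a little ahead; z up. The plates hang about 41 mm out, parallel to the crossbar
- hook_left (a point): On the centre line of the hook at rack y = +80 mm, 41 mm out from the crossbar, 165 mm high; axes as the rack. Both hooks: 5 mm round bar in an x-z plane; centre line (mm: rack x, height above the shank) level from (0, 0) to (54, 0), up at 45 degrees to the tip (78, 24), then the barb, back towards the crossbar to (60.6, 28.7). An upright plate cannot pass the barb
- hook_right (a point): The same point on the other hook, at rack y = -80 mm; axes as the rack. Way off either hook: plate tilted 35 to 40 degrees, top towards the crossbar, while its eye's centre goes (mm, rack x and height above the shank as for hook_left) from rest (41, -12.5) up to (41, -2), tilting on the way to (48, 5), then straight to (74, 30) and (110, 45): 3 to 4 mm spare all round
- block: Fixed dark steel assembly block, 80 x 100 x 50 mm (x, y, z), origin at the centre of its underside. In its top is one blind slot along its y axis, 35 mm long (y) and 11 mm wide (x), 36 mm deep (floor 14 mm above the table), its mouth flared by 4 mm. The plate's width goes along the slot, either side forward
- slot_mouth (a point): centre of the slot's mouth, in the block's top face at 50 mm height (axes as the block: y along the slot, z up)
- gear: loose brass gear wheel lying on the table, about 70 mm across, 18 mm high; to be left alone
- wrench: loose steel wrench on the table; to be left alone
- screwdriver: loose screwdriver on the table; to be left alone
Mind the look-alikes: they are no part of the job. There is more than one size of the block; the job needs the smaller. Leave any purple look-alike of the long_plate alone.

How it is judged:
By the outcome, as a careful person would: the job done as asked, in the order asked, and still so for the second after the job is handed in, with the robot touching nothing.
It also fails if it takes over 59 s, if anything falls off the work surface, if the arm or the gripper's body presses on something with over 40 N, if the wrist force passes 120 N, or if a joint passes its speed limit or range.

## Working session

There is one attempt and no reset: what is moved stays moved. The work goes in short steps, Python scripts to look and compute and a tool call to move; the robot and the scene stay as the last step left them, time stands still between calls to the robot, and variables do not carry over. Pictures are saved under pics/ and viewed, and the job is handed in when it is done.

Besides the shell and the picture viewer there is one more tool, called after "Emit:" as a command line: name --argument value ..., lists and objects as JSON in quotes. arm_command: Moves the arm, as the interface text tells. Its arguments: {"type":"object","properties":{"commands":{"type":"array","items":{"type":"number"}}},"required":["commands"]}

```bash
mkdir -p pics; ls
python3 - <<'E'
from workcell import ctrl
import cv2
for n in("side","top"):
    cv2.imwrite(f"pics/{n}0.png",cv2.cvtColor(ctrl.camera(n),cv2.COLOR_RGB2BGR)); print(n,ctrl.get_calibration(n))
print(ctrl.read_state(), ctrl.finger_overhang)
E
```

```text
pics
side {'intrinsics': array([[395.31690161,   0.        , 262.5720827 ],
       [  0.        , 395.31690161, 187.69252894],
       [  0.        ,   0.        ,   1.        ]]), 'position': array([ 0.47813727, -0.82660341,  0.60667003]), 'orientation': array([[ 0.99647564,  0.02348469, -0.0805281 ],
       [-0.08202994,  0.47347737, -0.87697792],
       [ 0.01753268,  0.88049284,  0.47373512]])}
top {'intrinsics': array([[487.65059576,   0.        , 252.87346903],
       [  0.        , 487.65059576, 195.37670423],
       [  0.        ,   0.        ,   1.        ]]), 'position': array([0.4507345 , 0.02058966, 1.31067049]), 'orientation': array([[-2.52098151e-02,  9.97684632e-01, -6.31651775e-02],
       [-9.99682145e-01, -2.51765837e-02,  1.32211154e-03],
       [-2.71233015e-04,  6.31784303e-02,  9.98002211e-01]])}
{'time': 0.1, 'joints': array([-1.31249824e+00,  4.94116200e-01,  1.34605539e+00,  1.87533220e-05,
        1.30248205e+00, -9.54652895e-02]), 'qd': array([ 0.00141226, -0.00193807, -0.00193165,  0.0024263 ,  0.00147233,
       -0.00068258]), 'joint_efforts': array([ 4.94368578e-03, -8.80236983e+01, -3.82546878e+01,  7.08935084e-02,
        4.81263280e-02, -4.48576600e-05]), 'tcp_pos': array([ 0.21646904, -0.5859871 ,  0.23240555]), 'tcp_rot': array([[-9.38077352e-01, -2.53532582e-04,  3.46425775e-01],
       [-3.46425847e-01,  1.03041381e-03, -9.38076794e-01],
       [-1.19128872e-04, -9.99999437e-01, -1.05443810e-03]]), 'force': array([0.57165812, 0.30607485, 0.18428809]), 'wrist_torque': array([ 0.03775783,  0.02022636, -0.00528612]), 'opening': 0.09110217210591987} 0.019
```

View pics/side0.png

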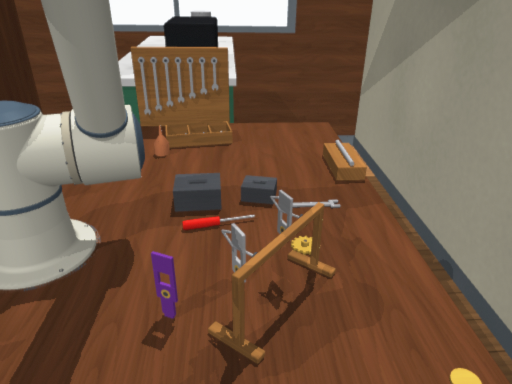

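View pics/top0.png

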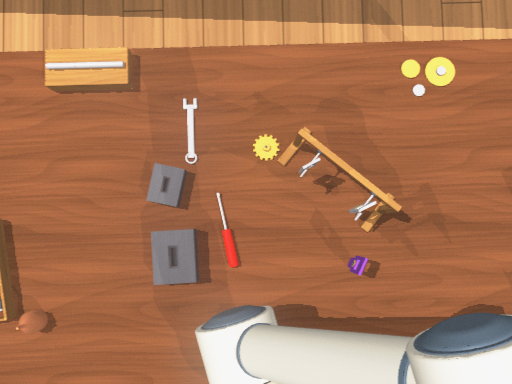

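```bash
cat > h.py <<'E'
import numpy as np,cv2
from workcell import ctrl
def cal(n):
    c=ctrl.get_calibration(n);return c["intrinsics"],np.array(c["position"]),np.array(c["orientation"])
def ray(n,u,v):
    K,p,R=cal(n);d=R@np.array([(u-K[0,2])/K[0,0],-(v-K[1,2])/K[1,1],-1]);return p,d
def onz(n,u,v,z):
    p,d=ray(n,u,v);return p+d*(z-p[2])/d[2]
def proj(n,X):
    K,p,R=cal(n);c=R.T@(np.array(X)-p);return np.array([K[0,2]+K[0,0]*c[0]/-c[2],K[1,2]-K[1,1]*c[1]/-c[2]])
def tri(a,b):
    p1,d1=ray("side",*a);p2,d2=ray("top",*b)
    A=np.stack([d1,-d2],1);s=np.linalg.lstsq(A,p2-p1,rcond=None)[0]
    x,y=p1+s[0]*d1,p2+s[1]*d2;return (x+y)/2,np.linalg.norm(x-y)
def crop(n,img,x0,y0,x1,y1,f,out):
    cv2.imwrite(out,cv2.resize(img[y0:y1,x0:x1],None,fx=f,fy=f,interpolation=cv2.INTER_CUBIC))
E
python3 - <<'E'
from h import *
s=cv2.imread("pics/side0.png");t=cv2.imread("pics/top0.png")
crop("",t,260,110,420,240,5,"pics/tz.png");crop("",s,140,160,350,360,3.8 and 3,"pics/sz.png")
crop("",s,205,180,325,300,5,"pics/sz2.png")
crop("",t,130,140,210,300,3.7,"pics/tb.png")
E
```

```text
(no output)
```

View pics/tz.png

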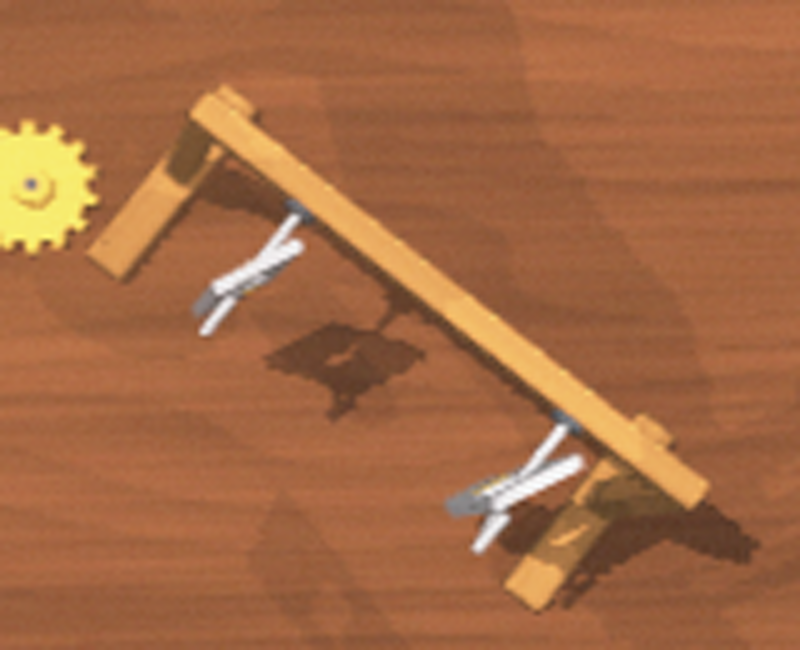

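View pics/sz2.png

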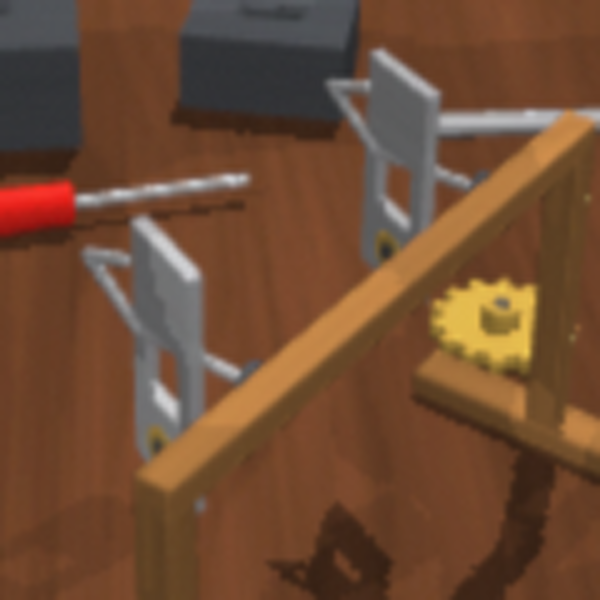

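View pics/tb.png

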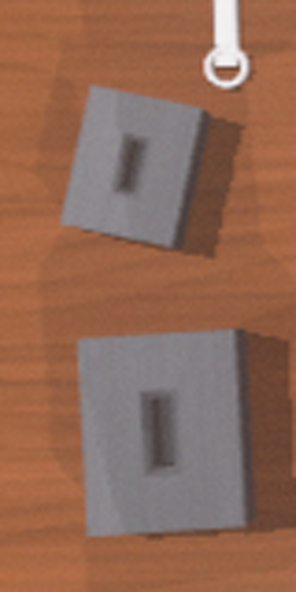

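Run:
```python
from h import *
s=cv2.imread("pics/side0.png");t=cv2.imread("pics/top0.png")
crop("",t,290,140,340,190,12,"pics/t1.png");crop("",t,335,180,395,230,12,"pics/t2.png")
crop("",s,215,215,265,290,8,"pics/s1.png")
crop("",s,265,180,325,260,7,"pics/s2.png")
print("bar ends top face", onz("top",302,130,.173),onz("top",400,207,.173))
```

```text
bar ends top face [ 0.67420776 -0.10059356  0.173     ] [ 0.48690353 -0.32350442  0.173     ]
```

View pics/t1.png

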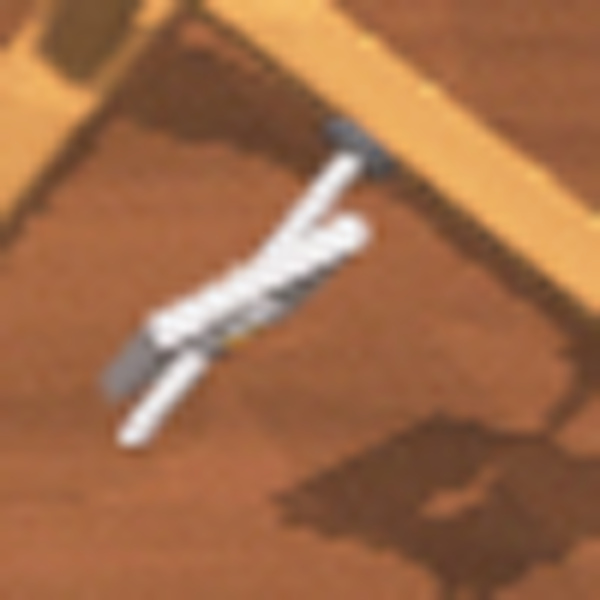

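View pics/t2.png

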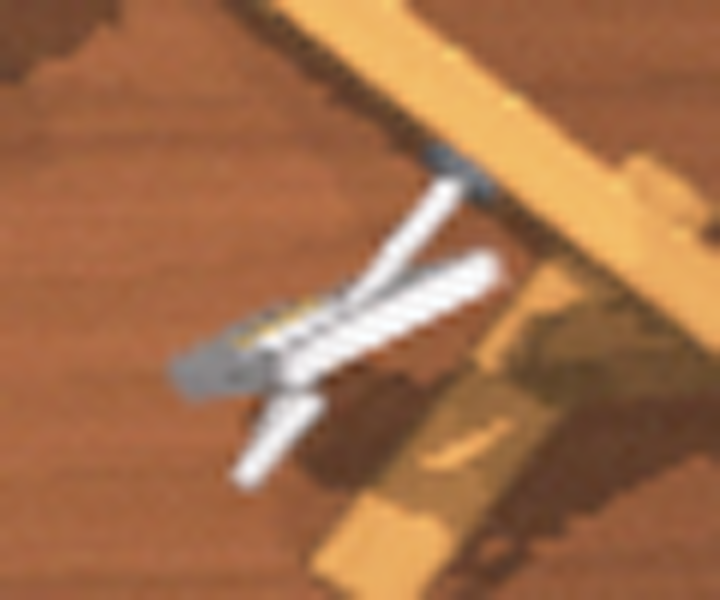

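View pics/s1.png

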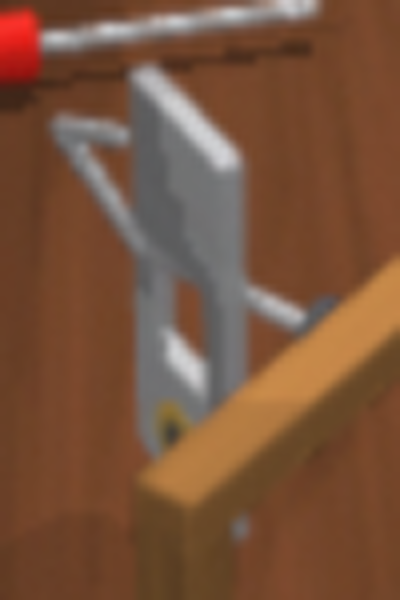

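View pics/s2.png

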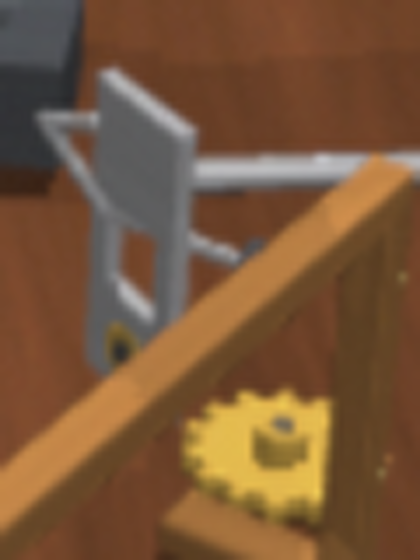

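Run:
```python
from h import *
for nm,a in dict(farL=((280,190.3),(303.75,167.5)),farR=((292.1,198.9),(319.2,159)),nearL=((233.1,223.75),(358.75,210.8)),nearR=((244.4,235.4),(375.8,201.8)),
 farhooktip=((270.7,196.5),(300.9,176)),nearhooktip=((222.5,230),(355.3,220)),farroot=((301.5,216),(319,154)),nearroot=((255,255),(373.5,194))).items():
    print(nm,tri(*a))
```

```text
farL (array([ 0.58174828, -0.09837387,  0.20599314]), np.float64(0.0008168281612769852))
farR (array([ 0.60137658, -0.1344616 ,  0.20504226]), np.float64(0.002617870096233942))
nearL (array([ 0.4803582 , -0.21985512,  0.20546023]), np.float64(0.0014762151969138443))
nearR (array([ 0.49955935, -0.25908587,  0.20644013]), np.float64(0.001101725723838712))
farhooktip (array([ 0.56360865, -0.09299815,  0.18845625]), np.float64(0.00043650320046230797))
nearhooktip (array([ 0.46020332, -0.21468045,  0.18892537]), np.float64(0.002148387199263564))
farroot (array([ 0.62041134, -0.14006501,  0.1664549 ]), np.float64(0.006438850995848045))
nearroot (array([ 0.51890781, -0.2643958 ,  0.16703733]), np.float64(0.0005958511752315913))
```

Run:
```python
from h import *
for n in("side","top"):
    img=ctrl.camera(n)
    b=cv2.cvtColor(img,cv2.COLOR_RGB2BGR);cv2.imwrite(f"pics/{n}1.png",b)
    o=cv2.imread(f"pics/{n}0.png");d=cv2.absdiff(b,o).max(2);print(n,np.argwhere(d>25).__len__(), [np.argwhere(d>25).min(0),np.argwhere(d>25).max(0)] if (d>25).any() else '')
    print(n,[proj(n,p).round(1) for p in([0,0,0],[.2165,-.586,.2324],[0,0,.3])])
print(ctrl.read_state()['time'])
```

```text
side 0 
side [array([ 37.3, 250.2]), array([-46.4, 426.4]), array([  1.3, 135.3])]
top 5 [array([305, 227]), array([377, 493])]
top [array([265.2, 398.1]), array([534.1, 326.9]), array([268.9, 450.6])]
0.2
```

Run:
```python
from h import *
near=np.array([.490,-.2395,0]);far=np.array([.5916,-.1164,0]);w=np.array([.44,-.898,0])
for nm,c in(("near",near),("far",far)):
  for n,f in(("side",7),("top",10)):
    img=cv2.imread(f"pics/{n}1.png")
    def P(a,h):
        return proj(n,c+w*a+[0,0,.1525+h])
    S=[(-.022,-.049),(.022,-.049),(.022,.055),(-.022,.055)]
    L=[(-.022,-.051),(-.014,-.051),(-.014,-.091),(-.01,-.099),(.01,-.099),(.014,-.091),(.014,-.051),(.022,-.051)]
    s=np.array([P(*q) for q in S]);l=np.array([P(*q) for q in L])
    x0,y0=np.minimum(s.min(0),l.min(0)).astype(int)-8;x1,y1=np.maximum(s.max(0),l.max(0)).astype(int)+8
    z=cv2.resize(img[y0:y1,x0:x1],None,fx=f,fy=f,interpolation=cv2.INTER_CUBIC)
    z0=z.copy()
    for p,col in((s,(0,255,0)),(l,(0,0,255))):
        cv2.polylines(z,[((p+.5-[x0,y0])*f).astype(int)],p is s,col,1)
    cv2.imwrite(f"pics/ov_{nm}_{n}.png",np.hstack([z0,z])[:600,:800])
    print(nm,n,x0,y0,l[3:5].mean(0),z.shape)
```

```text
near side 224 214 [239.19904933 293.8351995 ] (630, 196, 3)
near top 341 193 [353.45148321 208.44722172] (260, 420, 3)
far side 270 181 [282.53749887 253.21320647] (574, 203, 3)
far top 290 150 [304.47864226 170.46386992] (300, 380, 3)
```

View pics/ov_near_side.png

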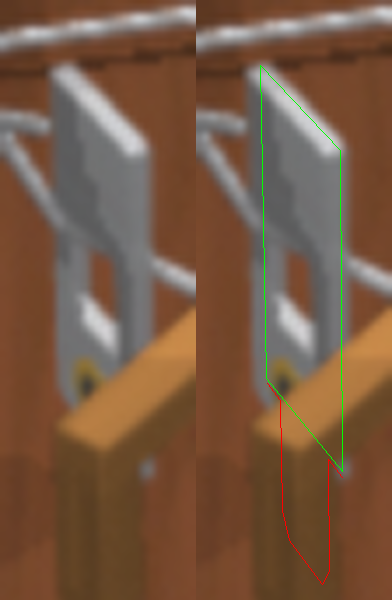

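View pics/ov_far_side.png

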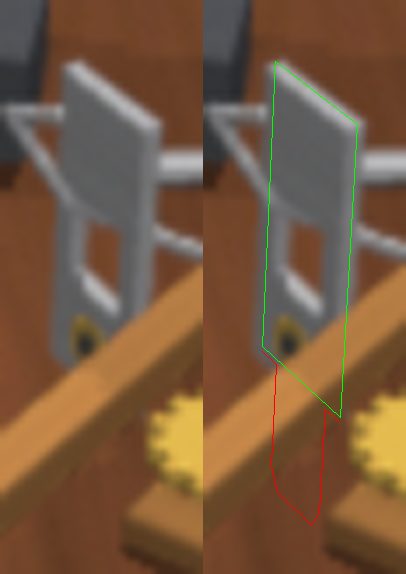

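View pics/ov_near_top.png

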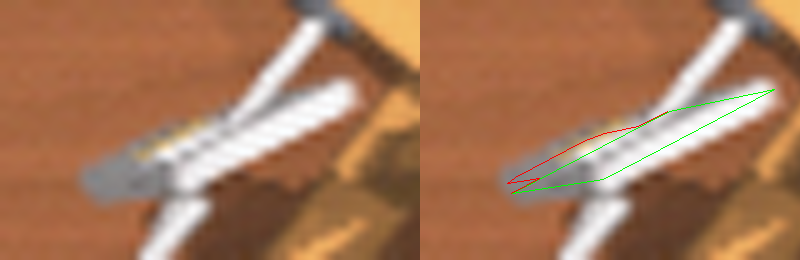

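View pics/ov_far_top.png

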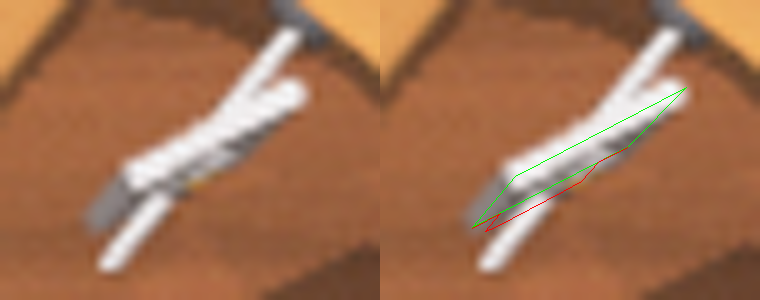

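Run:
```python
from h import *
img=cv2.imread("pics/top1.png")
for nm,(x0,y0,x1,y1),z in(("small",(140,155,198,215),.05),("big",(145,222,205,290),.05)):
    h=cv2.cvtColor(img[y0:y1,x0:x1],cv2.COLOR_BGR2HSV)
    m=((h[...,1]<75)&(h[...,2]>80)).astype(np.uint8)
    cs,_=cv2.findContours(m,cv2.RETR_EXTERNAL,cv2.CHAIN_APPROX_NONE);c=max(cs,key=cv2.contourArea)
    r=cv2.boxPoints(cv2.minAreaRect(c))+[x0,y0]
    W=np.array([onz("top",*p,z) for p in r]);e=np.diff(np.vstack([W,W[:1]]),axis=0)
    print(nm,r.round(1).tolist(),np.linalg.norm(e,axis=1).round(4),W.mean(0).round(4),e[:2].round(4).tolist())
    # slot
    d=((h[...,2]<95)&(h[...,1]<90)).astype(np.uint8);fill=np.zeros_like(m);cv2.drawContours(fill,[c],-1,1,-1);fill=cv2.erode(fill,np.ones((9,9)))
    d&=fill;cs,_=cv2.findContours(d,cv2.RETR_EXTERNAL,cv2.CHAIN_APPROX_NONE);c=max(cs,key=cv2.contourArea)
    r=cv2.boxPoints(cv2.minAreaRect(c))+[x0,y0];W=np.array([onz("top",*p,z) for p in r]);e=np.diff(np.vstack([W,W[:1]]),axis=0)
    print(" slot",r.mean(0),np.linalg.norm(e,axis=1).round(4),W.mean(0).round(4),e[:2].round(4).tolist())
    cv2.imwrite(f"pics/b_{nm}.png",cv2.resize(np.hstack([img[y0:y1,x0:x1],np.dstack([m*255]*3),np.dstack([d*255]*3)]),None,fx=4.4,fy=4.4))
```

```text
small [[145.6, 199.9], [154.0, 162.2], [186.8, 169.5], [178.4, 207.2]] [0.1003 0.0877 0.1002 0.0872] [0.5641 0.243  0.05  ] [[0.0977, -0.0229, 0.0], [-0.0212, -0.0851, 0.0]]
 slot [164.58823776 184.14706087] [0.0327 0.0107 0.0327 0.0107] [0.5655 0.2471 0.05  ] [[0.0317, -0.0084, 0.0], [-0.0029, -0.0103, 0.0]]
big [[150.3, 230.8], [195.8, 228.4], [198.6, 282.1], [153.1, 284.5]] [0.1176 0.1373 0.1168 0.1373] [0.3786 0.2244 0.05  ] [[0.0032, -0.1176, 0.0], [-0.1373, -0.0048, 0.0]]
 slot [172.43654633 256.11167431] [0.0154 0.0466 0.0154 0.0466] [0.3794 0.2295 0.05  ] [[0.0007, -0.0154, 0.0], [-0.0466, -0.0026, 0.0]]
```

View pics/b_small.png

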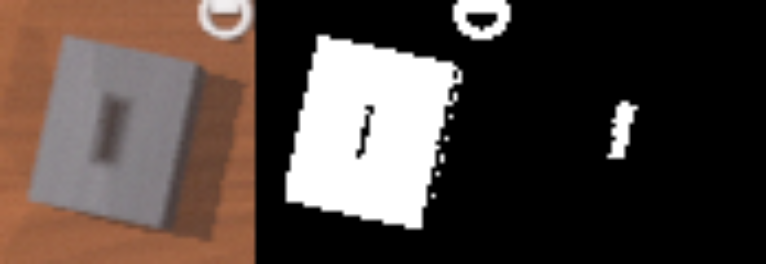

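```bash
cat >> h.py <<'E'
from scipy.spatial.transform import Rotation as Ro
HX=np.array([-.763,.646,0]);HX/=np.linalg.norm(HX);HY=np.cross([0,0,1],HX)   # rack axes
H0=np.array([.5195,-.2648,.165])   # near hook root on bar face, shank height
def down(ang):  # tool down, tool z at world angle (deg)
    z=np.array([np.cos(np.radians(ang)),np.sin(np.radians(ang)),0]);y=np.array([0,0,-1.]);return np.stack([np.cross(y,z),y,z],1)
def rows(P0,R0,P1,R1,n,g):
    """n equal rows; shift taken in axes at start of row"""
    rv=Ro.from_matrix(R0.T@R1).as_rotvec();P,R=P0,R0
    for i in range(n):
        Pn=P0+(P1-P0)*(i+1)/n;Rn=R0@Ro.from_rotvec(rv*(i+1)/n).as_matrix()
        w=np.degrees(Ro.from_matrix(R.T@Rn).as_rotvec());s=R.T@(Pn-P)
        print(", ".join(f"{v:.2f}" for v in w),"|",", ".join(f"{v:.4f}" for v in s),"|",g);P,R=Pn,Rn
def st():
    s=ctrl.read_state();return s["tcp_pos"],s["tcp_rot"],s
E
python3 - <<'E'
from h import *
P,R,s=st()
rows(P,R,np.array([.489,-.239,.255]),down(-63.9),14,1)
E
```

```text
0.00, -0.42, -0.00 | -0.0269, -0.0016, -0.0165 | 1
0.00, -0.42, -0.00 | -0.0270, -0.0016, -0.0163 | 1
0.00, -0.42, -0.00 | -0.0271, -0.0016, -0.0161 | 1
0.00, -0.42, -0.00 | -0.0272, -0.0016, -0.0159 | 1
0.00, -0.42, -0.00 | -0.0273, -0.0016, -0.0157 | 1
0.00, -0.42, -0.00 | -0.0274, -0.0016, -0.0155 | 1
0.00, -0.42, -0.00 | -0.0275, -0.0016, -0.0153 | 1
0.00, -0.42, -0.00 | -0.0277, -0.0016, -0.0151 | 1
0.00, -0.42, -0.00 | -0.0278, -0.0016, -0.0149 | 1
0.00, -0.42, -0.00 | -0.0279, -0.0016, -0.0147 | 1
0.00, -0.42, -0.00 | -0.0280, -0.0016, -0.0145 | 1
0.00, -0.42, -0.00 | -0.0281, -0.0016, -0.0143 | 1
0.00, -0.42, -0.00 | -0.0282, -0.0016, -0.0141 | 1
0.00, -0.42, -0.00 | -0.0283, -0.0016, -0.0139 | 1
```

Emit:
arm_command --commands '[0,-0.4,0,-0.027,-0.002,-0.016,0.75,0,-0.4,0,-0.027,-0.002,-0.016,0.75,0,-0.4,0,-0.027,-0.002,-0.016,0.75,0,-0.4,0,-0.027,-0.002,-0.016,0.75,0,-0.4,0,-0.027,-0.002,-0.016,0.75]'

```text
time: 0.62
tcp_pos: [0.3144, -0.4618, 0.2429]
tcp_rot: [[-0.925, -0.0, 0.379], [-0.379, 0.0, -0.925], [-0.0, -1.0, -0.0]]
force: [0.5, -0.5, 0.7]
opening: 0.0683
```

Emit:
arm_command --commands '[0,-0.4,0,-0.028,-0.002,-0.015,0.75,0,-0.4,0,-0.028,-0.002,-0.015,0.75,0,-0.4,0,-0.028,-0.002,-0.015,0.75,0,-0.4,0,-0.028,-0.002,-0.015,0.75,0,-0.4,0,-0.028,-0.002,-0.015,0.75]'

```text
time: 1.03
tcp_pos: [0.4139, -0.3379, 0.253]
tcp_rot: [[-0.912, -0.0, 0.411], [-0.411, 0.0, -0.912], [0.0, -1.0, -0.0]]
force: [0.3, -1.3, 0.8]
opening: 0.0685
```

Run:
```python
from h import *
P,R,s=st();print(P,s['opening'],s['time'],s['joints'])
rows(P,R,np.array([.489,-.239,.255]),down(-63.9),5,1)
```

```text
[ 0.41385778 -0.33792144  0.25300506] 0.06852664522688454 1.0333 [-7.96508406e-01  3.45617142e-01  1.54093861e+00 -7.12550865e-06
  1.25505675e+00  3.50462816e-01]
0.00, -0.36, 0.00 | -0.0218, -0.0004, -0.0119 | 1
0.00, -0.36, 0.00 | -0.0219, -0.0004, -0.0117 | 1
0.00, -0.36, 0.00 | -0.0220, -0.0004, -0.0116 | 1
0.00, -0.36, 0.00 | -0.0221, -0.0004, -0.0114 | 1
0.00, -0.36, 0.00 | -0.0221, -0.0004, -0.0113 | 1
```

Emit:
arm_command --commands '[0,-0.4,0,-0.022,0,-0.0115,0.75,0,-0.4,0,-0.022,0,-0.0115,0.75,0,-0.4,0,-0.022,0,-0.0115,0.75,0,-0.3,0,-0.022,0,-0.0115,0.75,0,-0.3,0,-0.022,0,-0.0115,0.75]'

```text
time: 1.45
tcp_pos: [0.4891, -0.2394, 0.2529]
tcp_rot: [[-0.898, -0.0, 0.44], [-0.44, 0.0, -0.898], [0.0, -1.0, -0.0]]
force: [0.1, -1.0, 0.2]
opening: 0.0684
```

Run:
```python
from h import *
P,R,s=st();print(P,R,s['joints'])
im=[]
for n,(x0,y0,x1,y1) in(("side",(200,150,300,300)),("top",(300,150,430,250))):
    b=cv2.cvtColor(ctrl.camera(n),cv2.COLOR_RGB2BGR);cv2.imwrite(f"pics/{n}2.png",b)
    crop("",b,x0,y0,x1,y1,4,f"pics/{n}2z.png")
print([(n,proj(n,P+R@np.array([0,.019,0])),proj(n,[.49,-.2395,.2065])) for n in("side","top")])
```

```text
[ 0.4890696  -0.23944922  0.25288206] [[-8.98087524e-01 -6.71412016e-05  4.39816774e-01]
 [-4.39816776e-01  1.69259415e-05 -8.98087525e-01]
 [ 5.28543626e-05 -9.99999998e-01 -4.47308037e-05]] [-5.64950599e-01  3.60410710e-01  1.51726309e+00 -2.27102952e-05
  1.26398462e+00  5.50457940e-01]
[('side', array([237.56080743, 216.22552755]), array([238.2754005 , 229.21222415])), ('top', array([370.22871093, 205.89454721]), array([367.33508519, 205.98656787]))]
```

View pics/side2z.png

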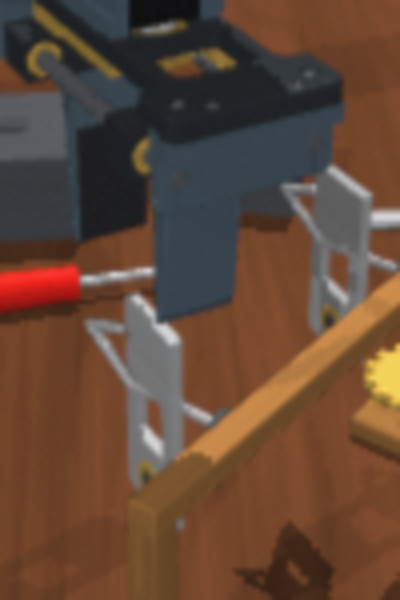

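View pics/top2.png

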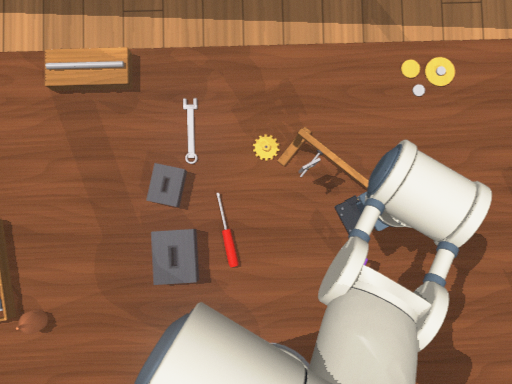

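Emit:
arm_command --commands '[0,0,0,0,0.018,0,0.75,0,0,0,0,0.018,0,0.75,0,0,0,0,0,0,0.3,0,0,0,0,0,0,0.3,0,0,0,0,0,0,0.3]'

```text
time: 1.97
tcp_pos: [0.4886, -0.2411, 0.2177]
tcp_rot: [[-0.898, 0.0, 0.439], [-0.439, -0.0, -0.898], [-0.0, -1.0, 0.0]]
force: [-0.5, -0.5, -0.1]
opening: 0.0512
```

Run:
```python
from h import *
b=cv2.cvtColor(ctrl.camera("side"),cv2.COLOR_RGB2BGR)
crop("",b,200,150,300,300,4,f"pics/side3z.png");print(st())
```

```text
(array([ 0.48873456, -0.24110288,  0.21789535]), array([[-8.98402564e-01,  9.94602175e-04,  4.39171771e-01],
       [-4.39172487e-01, -6.68466031e-04, -8.98402515e-01],
       [-5.99981686e-04, -9.99999282e-01,  1.03735351e-03]]), {'time': 2.0167, 'joints': array([-5.67855327e-01,  3.97040998e-01,  1.56448346e+00, -3.09816050e-05,
        1.17887017e+00,  5.48275667e-01]), 'qd': array([ 0.00103034, -0.00434864,  0.00040795,  0.00013352, -0.00662889,
       -0.00154986]), 'joint_efforts': array([ 2.66846130e-02, -7.43985987e+01, -3.44754195e+01,  7.56140496e-02,
        1.05218991e-02, -8.08644196e-03]), 'tcp_pos': array([ 0.48873456, -0.24110288,  0.21789535]), 'tcp_rot': array([[-8.98402564e-01,  9.94602175e-04,  4.39171771e-01],
       [-4.39172487e-01, -6.68466031e-04, -8.98402515e-01],
       [-5.99981686e-04, -9.99999282e-01,  1.03735351e-03]]), 'force': array([ 0.13852046, -0.82025765,  0.20552576]), 'wrist_torque': array([-0.02448996, -0.00102288,  0.02901652]), 'opening': 0.04721140662972943})
```

View pics/side3z.png

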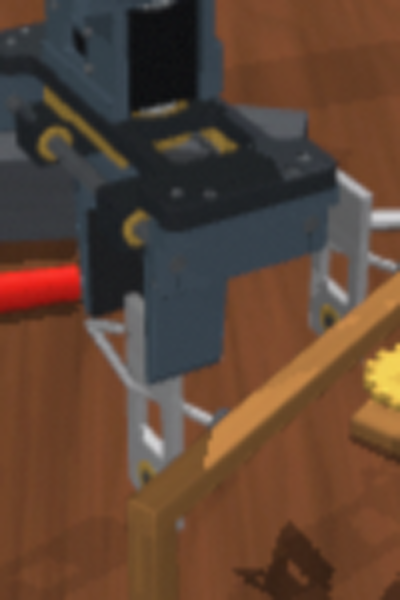

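Emit:
arm_command --commands '[0,0,0,0,0,0,0.3,0,0,0,0,0,0,0.3,0,0,0,0,0,0,0.3]'

```text
time: 2.27
tcp_pos: [0.4887, -0.2408, 0.2177]
tcp_rot: [[-0.898, 0.001, 0.439], [-0.439, -0.001, -0.898], [-0.001, -1.0, 0.001]]
force: [-1.1, 1.6, 7.3]
opening: 0.0426
```

Emit:
arm_command --commands '[0,0,0,0,-0.003,0,0.3,0,0,0,0,-0.004,0,0.3,0,0,0,0,-0.003,0,0.3,0,0,0,0,0,0,0.3]'

```text
time: 2.6
tcp_pos: [0.4887, -0.2408, 0.2277]
tcp_rot: [[-0.898, 0.001, 0.439], [-0.439, -0.001, -0.898], [-0.001, -1.0, 0.001]]
force: [-0.4, 0.7, -2.2]
opening: 0.043
```

Run:
```python
from h import *
b=cv2.cvtColor(ctrl.camera("side"),cv2.COLOR_RGB2BGR)
crop("",b,200,150,300,300,4,f"pics/side4z.png");P,R,s=st();print(P,s['force'],s['wrist_torque'],s['opening'])
```

```text
[ 0.48863136 -0.24070967  0.22730297] [-0.12363955  0.31341919 -2.73723288] [-0.01634149  0.02018595  0.01310845] 0.042557340803775
```

View pics/side4z.png

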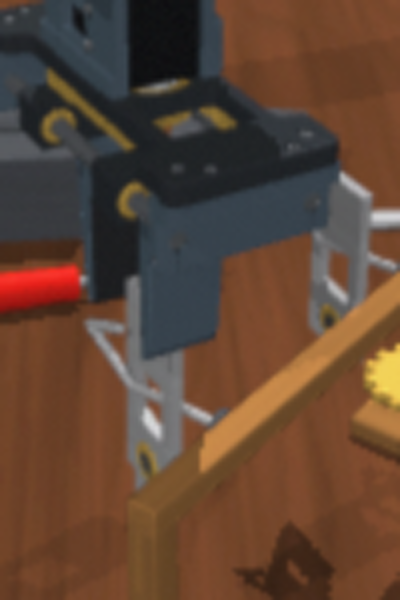

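Emit:
arm_command --commands '[0,6.6,0,0,0,0,0.3,0,6.6,0,0,0,0,0.3,0,6.6,0,0,0,0,0.3,0,6.6,0,0,0,0,0.3,0,6.6,0,0,0,0,0.3]'

```text
time: 3.07
tcp_pos: [0.4884, -0.2405, 0.2268]
tcp_rot: [[-0.992, -0.0, -0.126], [0.126, 0.0, -0.992], [0.0, -1.0, -0.0]]
force: [0.9, 0.6, -3.2]
opening: 0.0426
```

Emit:
arm_command --commands '[0,6.6,0,0,0,0,0.3,0,6.6,0,0,0,0,0.3,0,6.6,0,0,0,0,0.3,0,6.6,0,0,0,0,0.3,0,6.6,0,0,0,0,0.3]'

```text
time: 3.48
tcp_pos: [0.4884, -0.2405, 0.2268]
tcp_rot: [[-0.763, -0.0, -0.646], [0.646, 0.0, -0.763], [0.0, -1.0, 0.0]]
force: [0.6, -0.1, -3.2]
opening: 0.0426
```

Run:
```python
from h import *
b=cv2.cvtColor(ctrl.camera("side"),cv2.COLOR_RGB2BGR)
crop("",b,190,150,310,300,4,f"pics/side5z.png");P,R,s=st();print(P,s['force'],s['wrist_torque'],s['opening'],s['joints'])
b=cv2.cvtColor(ctrl.camera("top"),cv2.COLOR_RGB2BGR)
crop("",b,300,150,430,250,5,f"pics/top5z.png")
```

```text
[ 0.48837313 -0.24053873  0.22676837] [ 0.2260198  -0.24345883 -2.0742547 ] [0.09132863 0.04753936 0.02510899] 0.042900092240825846 [-5.67364572e-01  3.87207251e-01  1.55314740e+00  1.96587915e-05
  1.20151645e+00  1.71550778e+00]
```

View pics/side5z.png

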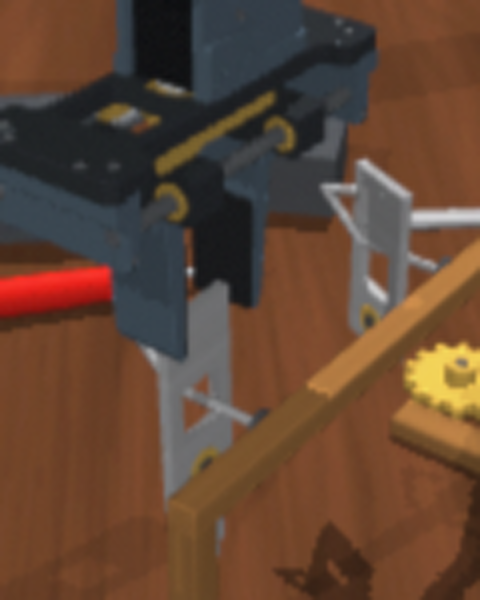

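View pics/top5z.png

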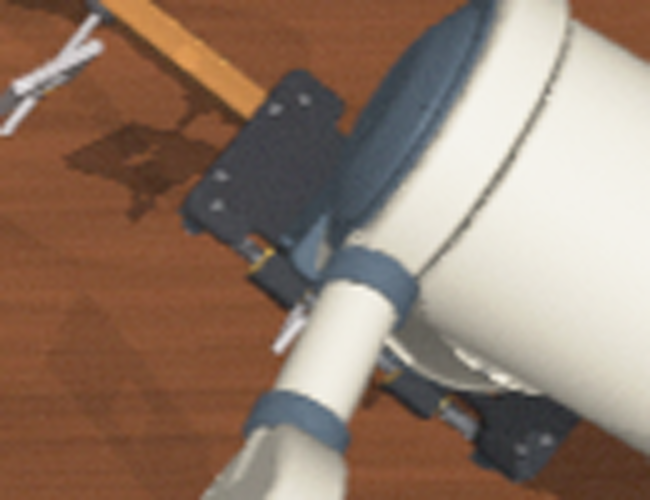

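Emit:
arm_command --commands '[0,0,0,0,0.005,0,0.3,0,0,0,0,0.004,0,0.3,0,0,0,0,0,0,0.53,0,0,0,0,0.014,0,0.53,0,0,0,0,0.014,0,0.3]'

```text
time: 4.0
tcp_pos: [0.489, -0.2408, 0.1899]
tcp_rot: [[-0.769, 0.002, -0.64], [0.64, -0.001, -0.769], [-0.002, -1.0, -0.0]]
force: [4.4, 5.7, 13.1]
opening: 0.0441
```

Emit:
arm_command --commands '[0,0,0,0,0,0,0.3,0,0,0,0,0,0,0.3,0,0,0,0,0,0,0.3]'

```text
time: 4.25
tcp_pos: [0.4883, -0.2405, 0.1896]
tcp_rot: [[-0.768, -0.001, -0.641], [0.641, 0.0, -0.768], [0.001, -1.0, 0.0]]
force: [-0.2, -0.2, -2.4]
opening: 0.0438
```

Run:
```python
from h import *
b=cv2.cvtColor(ctrl.camera("side"),cv2.COLOR_RGB2BGR);cv2.imwrite("pics/side6.png",b)
crop("",b,190,150,310,300,4,f"pics/side6z.png");P,R,s=st();print(P,s['force'],s['wrist_torque'],s['opening'],s['joints'])
```

```text
[ 0.48838293 -0.24051059  0.18980126] [-0.56671423 -0.23947733 -1.4445874 ] [ 0.09242491 -0.00558445  0.0022654 ] 0.04387591483480242 [-5.67345165e-01  4.29608541e-01  1.59915836e+00  8.22366584e-05
  1.11318498e+00  1.69919793e+00]
```

View pics/side6z.png

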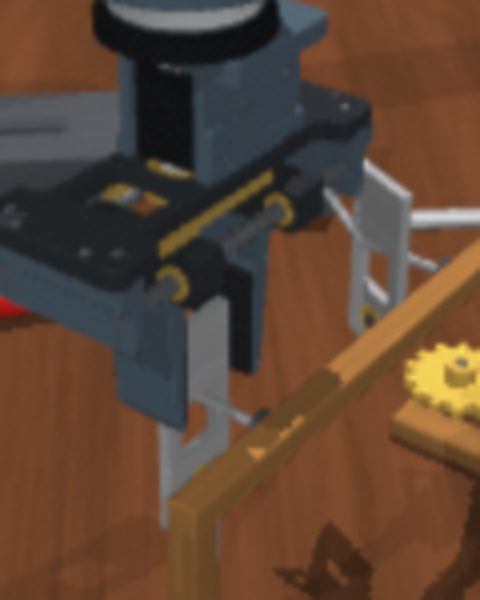

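```bash
cat >> h.py <<'E'
def plate_img(b,P,R,out,f=4,off=-.003,hr=(-.15,.03)):
    """rectify side view onto plate's face plane: s along tool z, h along -tool y ; f px/mm"""
    mm=1e-3;s0,s1=-.03,.03
    pts=[];dst=[]
    for s in(s0,s1):
        for h in hr:
            pts.append(proj("side",P+R@np.array([off,-h,s])));dst.append([(s-s0)/mm*f,(hr[1]-h)/mm*f])
    H=cv2.getPerspectiveTransform(np.float32(pts),np.float32(dst))
    o=cv2.warpPerspective(b,H,(int((s1-s0)/mm*f),int((hr[1]-hr[0])/mm*f)),flags=cv2.INTER_CUBIC)
    for k in range(int(hr[0]*100),int(hr[1]*100)+1):
        y=int((hr[1]-k/100)/mm*f);cv2.line(o,(0,y),(8,y),(0,255,255),1);cv2.putText(o,str(k*10),(10,y+4),0,.35,(0,255,255))
    for k in range(-3,4):
        x=int((k/100-s0)/mm*f);cv2.line(o,(x,0),(x,6),(0,255,255),1)
    cv2.imwrite(out,o)
E
python3 - <<'E'
from h import *
P,R,s=st();b=cv2.imread("pics/side6.png")
print(R[:,0]);plate_img(b,P,R,"pics/rect6.png",3.3)
E
```

```text
[-7.67551922e-01  6.40986671e-01  3.65710719e-04]
```

View pics/rect6.png

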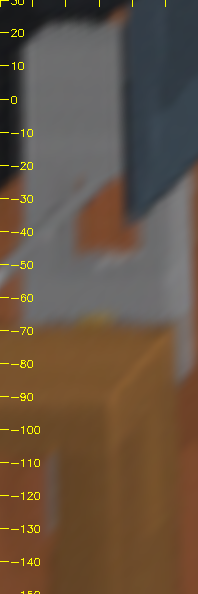

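```bash
cat >> h.py <<'E'
G=.0373
def eye():
    P,R,s=st();E=P+R@np.array([0,G,0]);d=E-H0
    up=-R[:,1];print("eye rack mm",(d@HX*1e3).round(1),(d@HY*1e3).round(1),(d[2]*1e3).round(1),"tilt",np.degrees(np.arctan2(-up@HX,up[2])).round(2),"sidelean",np.degrees(up@HY).round(2),"F",s["force"].round(1),"T",s["wrist_torque"].round(2),"op",round(s["opening"],4),"t",s["time"])
def tgt(x,y,z,tilt):
    Rr=np.stack([HX,[0,0,-1.],HY],1)@Ro.from_rotvec([0,0,-np.radians(tilt)]).as_matrix()
    E=H0+HX*x/1e3+HY*y/1e3+np.array([0,0,z/1e3]);return E-Rr@np.array([0,G,0]),Rr
def path(wps,g):
    """wps: list (x,y,z,tilt,n) eye in rack mm; interpolates in eye space"""
    P,R,s=st();d=P+R@np.array([0,G,0])-H0;up=-R[:,1]
    cur=np.array([d@HX*1e3,d@HY*1e3,d[2]*1e3,np.degrees(np.arctan2(-up@HX,up[2]))])
    for *q,n in wps:
        q=np.array(q,float)
        for i in range(n):
            a=cur+(q-cur)*(i+1)/n;Pn,Rn=tgt(*a)
            w=np.degrees(Ro.from_matrix(R.T@Rn).as_rotvec());sh=R.T@(Pn-P)
            print(", ".join(f"{v:.1f}" for v in w),"|",", ".join(f"{v:.4f}" for v in sh),"|",g);P,R=Pn,Rn
        cur=q;print("--",q)
E
python3 - <<'E'
from h import *
eye();path([(41,1.5,-2,0,3),(48,1.5,5,37.5,7)],.3)
E
```

```text
eye rack mm 39.5 1.6 -12.5 tilt 0.02 sidelean 0.0 F [-0.6 -0.2 -1.4] T [ 0.09 -0.01  0.  ] op 0.0439 t 4.3
0.0, 0.4, 0.0 | 0.0005, -0.0035, -0.0000 | 0.3
-0.0, -0.0, 0.0 | 0.0005, -0.0035, -0.0000 | 0.3
0.0, 0.0, 0.0 | 0.0005, -0.0035, -0.0000 | 0.3
-- [41.   1.5 -2.   0. ]
-0.0, 0.0, -5.4 | -0.0025, -0.0008, 0.0000 | 0.3
-0.0, -0.0, -5.4 | -0.0024, -0.0007, 0.0000 | 0.3
0.0, -0.0, -5.4 | -0.0023, -0.0006, -0.0000 | 0.3
-0.0, 0.0, -5.4 | -0.0022, -0.0005, 0.0000 | 0.3
0.0, 0.0, -5.4 | -0.0022, -0.0004, 0.0000 | 0.3
0.0, 0.0, -5.4 | -0.0021, -0.0003, -0.0000 | 0.3
-0.0, -0.0, -5.4 | -0.0021, -0.0002, 0.0000 | 0.3
-- [48.   1.5  5.  37.5]
```

Emit:
arm_command --commands '[0,0.4,0,0.0005,-0.0035,0,0.3,0,0,0,0.0005,-0.0035,0,0.3,0,0,0,0.0005,-0.0035,0,0.3,0,0,0,0,0,0,0.3]'

```text
time: 4.63
tcp_pos: [0.4876, -0.2398, 0.2014]
tcp_rot: [[-0.762, 0.001, -0.647], [0.647, -0.001, -0.762], [-0.001, -1.0, -0.0]]
force: [0.2, -0.1, -2.6]
opening: 0.0435
```

Emit:
arm_command --commands '[0,0,-5.4,-0.0025,-0.0008,0,0.3,0,0,-5.4,-0.0024,-0.0007,0,0.3,0,0,-5.4,-0.0023,-0.0006,0,0.3,0,0,-5.4,-0.0022,-0.0005,0,0.3]'

```text
time: 4.97
tcp_pos: [0.4951, -0.2461, 0.2027]
tcp_rot: [[-0.708, -0.282, -0.647], [0.601, 0.24, -0.763], [0.371, -0.929, -0.0]]
force: [0.7, -0.7, -3.4]
opening: 0.0439
```

Run:
```python
from h import *
eye();b=cv2.cvtColor(ctrl.camera("side"),cv2.COLOR_RGB2BGR)
crop("",b,190,150,310,300,4,f"pics/side7z.png");path([(48,1.5,5,37.5,3)],.3)
```

```text
eye rack mm 44.5 1.5 3.0 tilt 21.75 sidelean 0.05 F [ 0.7 -0.7 -3.4] T [-0.17 -0.29 -0.03] op 0.0439 t 4.9667
0.0, -0.1, -5.1 | -0.0016, -0.0005, -0.0002 | 0.3
0.0, -0.0, -5.1 | -0.0016, -0.0003, -0.0001 | 0.3
-0.0, 0.0, -5.1 | -0.0015, -0.0002, -0.0001 | 0.3
-- [48.   1.5  5.  37.5]
```

View pics/side7z.png

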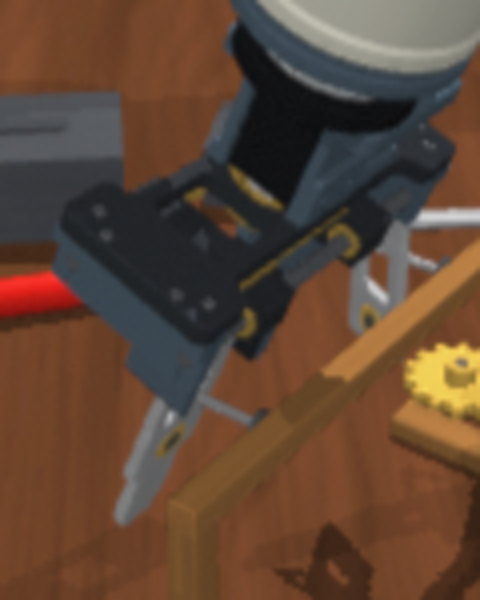

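Emit:
arm_command --commands '[0,0,-5.2,-0.0016,-0.0005,0,0.3,0,0,-5.2,-0.0016,-0.0003,0,0.3,0,0,-5.2,-0.0015,-0.0001,0,0.3,0,0,0,0,0,0,0.3]'

```text
time: 5.35
tcp_pos: [0.4983, -0.2493, 0.1979]
tcp_rot: [[-0.604, -0.465, -0.648], [0.514, 0.395, -0.762], [0.61, -0.793, 0.0]]
force: [-0.5, -0.9, -2.6]
opening: 0.0438
```

Run:
```python
from h import *
eye();b=cv2.cvtColor(ctrl.camera("side"),cv2.COLOR_RGB2BGR);cv2.imwrite("pics/side8.png",b)
crop("",b,190,170,300,290,5,f"pics/side8z.png");path([(74,1.5,30,37.5,5),(110,1.5,45,37.5,5)],.3)
P,R,s=st();plate_img(b,P,R,"pics/rect8.png",3.3);print(s['joints'])
```

```text
eye rack mm 49.0 1.9 3.3 tilt 37.56 sidelean 0.05 F [-0.5 -0.9 -2.6] T [-0.41 -0.55 -0.07] op 0.0438 t 5.35
0.0, -0.1, -0.1 | 0.0072, -0.0011, -0.0001 | 0.3
0.0, 0.0, -0.1 | 0.0072, -0.0011, -0.0000 | 0.3
-0.0, -0.0, -0.1 | 0.0072, -0.0011, -0.0000 | 0.3
-0.0, 0.0, -0.1 | 0.0072, -0.0011, -0.0000 | 0.3
-0.0, -0.0, -0.1 | 0.0072, -0.0011, -0.0000 | 0.3
-- [74.   1.5 30.  37.5]
0.0, 0.0, 0.0 | 0.0075, 0.0020, -0.0000 | 0.3
0.0, 0.0, 0.0 | 0.0075, 0.0020, 0.0000 | 0.3
0.0, 0.0, 0.0 | 0.0075, 0.0020, -0.0000 | 0.3
0.0, 0.0, 0.0 | 0.0075, 0.0020, -0.0000 | 0.3
0.0, 0.0, 0.0 | 0.0075, 0.0020, 0.0000 | 0.3
-- [110.    1.5  45.   37.5]
[-0.6063967   0.7715128   1.08172162  0.0630653   1.93505502  1.67141225]
```

View pics/side8z.png

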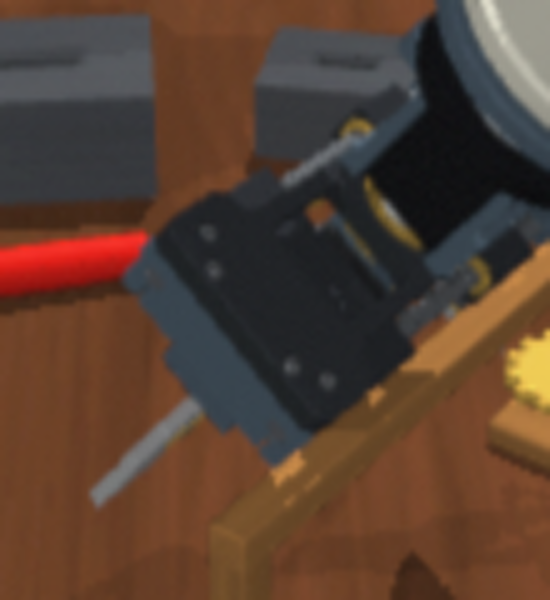

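View pics/rect8.png

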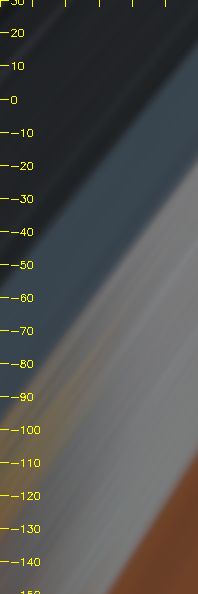

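Run:
```python
from h import *
P,R,s=st()
for h in(-.136,-.088): print(h,proj("side",P+R@[0,-h,0]))
path([(48,1.5,5,38,1),(74,1.5,30,38,5)],.3)
```

```text
-0.136 [211.2518241  265.95595438]
-0.088 [221.6384392  256.20641814]
0.0, -0.1, -0.8 | -0.0003, -0.0015, -0.0003 | 0.3
-- [48.   1.5  5.  38. ]
0.0, 0.0, 0.0 | 0.0072, -0.0007, 0.0000 | 0.3
0.0, 0.0, 0.0 | 0.0072, -0.0007, -0.0000 | 0.3
0.0, 0.0, 0.0 | 0.0072, -0.0007, 0.0000 | 0.3
0.0, 0.0, 0.0 | 0.0072, -0.0007, -0.0000 | 0.3
0.0, 0.0, 0.0 | 0.0072, -0.0007, 0.0000 | 0.3
-- [74.   1.5 30.  38. ]
```

Emit:
arm_command --commands '[0,0,-0.8,-0.0003,-0.0015,-0.0003,0.3,0,0,0,0.0072,-0.0007,0,0.3,0,0,0,0.0072,-0.0007,0,0.3,0,0,0,0,0,0,0.3]'

```text
time: 5.73
tcp_pos: [0.4906, -0.2418, 0.2136]
tcp_rot: [[-0.603, -0.467, -0.647], [0.511, 0.397, -0.763], [0.613, -0.79, -0.0]]
force: [-0.5, 0.7, -1.6]
opening: 0.0436
```

Run:
```python
from h import *
eye();path([(74,1.5,30,38,3)],.3)
```

```text
eye rack mm 59.8 1.1 19.1 tilt 37.81 sidelean 0.04 F [-0.5  0.7 -1.6] T [-0.35 -0.52  0.01] op 0.0436 t 5.7333
0.0, -0.0, -0.1 | 0.0059, 0.0000, 0.0001 | 0.3
-0.0, 0.0, -0.1 | 0.0059, 0.0001, 0.0001 | 0.3
0.0, -0.0, -0.1 | 0.0059, 0.0001, 0.0001 | 0.3
-- [74.   1.5 30.  38. ]
```

Run:
```python
from h import *
b=cv2.cvtColor(ctrl.camera("side"),cv2.COLOR_RGB2BGR)
crop("",b,190,150,310,290,4,f"pics/side9z.png");eye();path([(74,1.5,30,38,3)],.3)
```

```text
eye rack mm 59.4 1.1 18.6 tilt 37.83 sidelean 0.05 F [-0.   0.6 -2.3] T [-0.39 -0.55 -0.03] op 0.0436 t 5.7833
0.0, -0.0, -0.1 | 0.0061, -0.0000, 0.0001 | 0.3
-0.0, 0.0, -0.1 | 0.0061, -0.0000, 0.0001 | 0.3
0.0, -0.0, -0.1 | 0.0061, -0.0000, 0.0001 | 0.3
-- [74.   1.5 30.  38. ]
```

View pics/side9z.png

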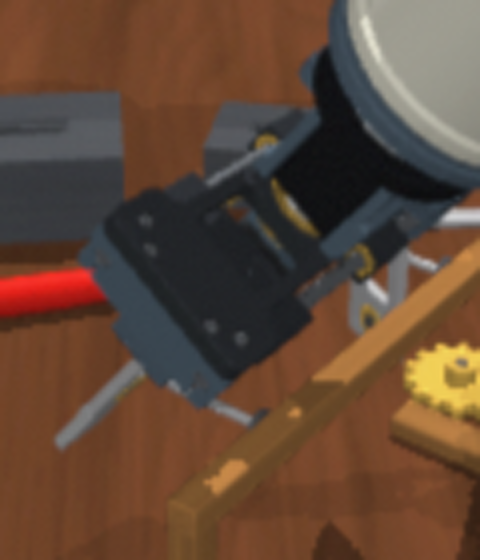

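Run:
```python
from h import *
path([(63,1.5,19.4,38,1),(74,1.5,30,38,2),(110,1.5,45,38,5)],.3)
```

```text
0.0, -0.0, -0.2 | 0.0032, 0.0016, 0.0004 | 0.3
-- [63.   1.5 19.4 38. ]
0.0, 0.0, 0.0 | 0.0076, -0.0008, -0.0000 | 0.3
0.0, 0.0, 0.0 | 0.0076, -0.0008, 0.0000 | 0.3
-- [74.   1.5 30.  38. ]
0.0, 0.0, 0.0 | 0.0075, 0.0021, -0.0000 | 0.3
0.0, 0.0, 0.0 | 0.0075, 0.0021, -0.0000 | 0.3
0.0, 0.0, 0.0 | 0.0075, 0.0021, -0.0000 | 0.3
0.0, 0.0, 0.0 | 0.0075, 0.0021, -0.0000 | 0.3
0.0, 0.0, 0.0 | 0.0075, 0.0021, 0.0000 | 0.3
-- [110.    1.5  45.   38. ]
```

Emit:
arm_command --commands '[0,0,-0.2,0.0032,0.0016,0.0004,0.3,0,0,0,0.0076,-0.0008,0,0.3,0,0,0,0.0076,-0.0008,0,0.3,0,0,0,0,0,0,0.3]'

```text
time: 6.12
tcp_pos: [0.4794, -0.2329, 0.2241]
tcp_rot: [[-0.6, -0.471, -0.647], [0.509, 0.4, -0.762], [0.618, -0.786, -0.0]]
force: [-0.0, -0.6, -2.4]
opening: 0.0436
```

Run:
```python
from h import *
b=cv2.cvtColor(ctrl.camera("side"),cv2.COLOR_RGB2BGR)
crop("",b,170,150,310,290,4,f"pics/side10z.png");eye();path([(110,1.5,45,38,5)],.3)
```

```text
eye rack mm 73.8 1.6 29.3 tilt 38.14 sidelean 0.05 F [ 0.  -0.1 -2.4] T [-0.34 -0.52  0.03] op 0.0435 t 6.1667
0.0, -0.0, 0.0 | 0.0076, 0.0020, -0.0000 | 0.3
0.0, 0.0, 0.0 | 0.0076, 0.0020, -0.0000 | 0.3
-0.0, -0.0, 0.0 | 0.0076, 0.0020, -0.0000 | 0.3
-0.0, 0.0, 0.0 | 0.0077, 0.0020, -0.0000 | 0.3
0.0, -0.0, 0.0 | 0.0077, 0.0020, -0.0000 | 0.3
-- [110.    1.5  45.   38. ]
```

View pics/side10z.png

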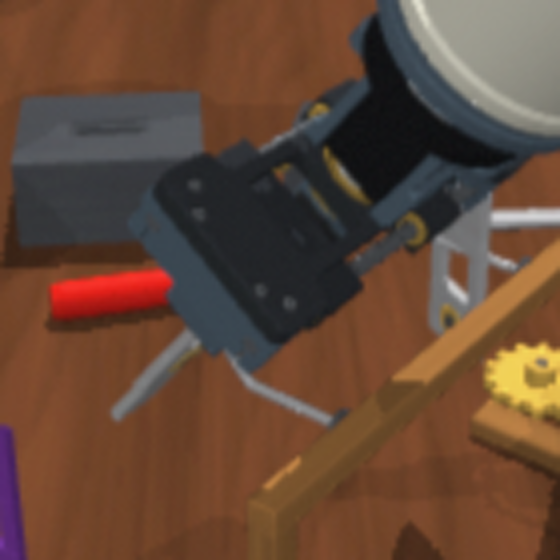

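Emit:
arm_command --commands '[0,0,0,0.0076,0.002,0,0.3,0,0,0,0.0076,0.002,0,0.3,0,0,0,0.0076,0.002,0,0.3,0,0,0,0.0076,0.002,0,0.3,0,0,0,0.0076,0.002,0,0.3]'

```text
time: 6.58
tcp_pos: [0.4517, -0.2095, 0.2388]
tcp_rot: [[-0.599, -0.472, -0.647], [0.509, 0.4, -0.762], [0.618, -0.786, -0.0]]
force: [0.3, -0.2, -2.3]
opening: 0.0439
```

Run:
```python
from h import *
b=cv2.cvtColor(ctrl.camera("side"),cv2.COLOR_RGB2BGR)
crop("",b,150,130,310,290,3.7,f"pics/side11z.png");eye();P,R,s=st();print(P,s['joints'],onz("top",358,265,.1))
# raise & untilt
P1=P+np.array([0,0,.03])+.05*HX
rows(P,R,P1,down(-130.2),6,.3)
```

```text
eye rack mm 111.4 1.5 45.2 tilt 38.21 sidelean 0.04 F [ 1.3  0.9 -1.3] T [-0.28 -0.46 -0.06] op 0.0435 t 6.6333
[ 0.45111107 -0.20892019  0.23952455] [-0.59810657  0.65649466  1.21856984  0.06971167  1.92990704  1.67833865] [ 0.34889747 -0.23575449  0.1       ]
0.01, -0.02, 6.37 | 0.0096, 0.0012, 0.0000 | 0.3
0.01, -0.02, 6.37 | 0.0097, 0.0001, 0.0000 | 0.3
0.01, -0.02, 6.37 | 0.0097, -0.0009, 0.0000 | 0.3
0.01, -0.02, 6.37 | 0.0095, -0.0020, -0.0000 | 0.3
0.01, -0.02, 6.37 | 0.0092, -0.0030, -0.0000 | 0.3
0.01, -0.02, 6.37 | 0.0088, -0.0040, -0.0000 | 0.3
```

View pics/side11z.png

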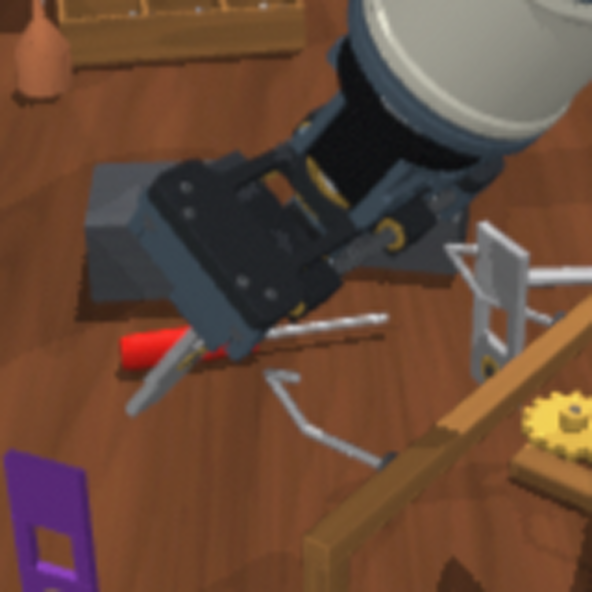

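Run:
```python
from h import *
P,R,s=st()
A=np.array([.42,-.09,.27])
rows(P,R,A,down(-100),9,.3)
print();rows(A,down(-100),np.array([.5653,.2468,.25]),down(-13.5),14,.3)
```

```text
1.12, -3.24, 4.14 | 0.0109, 0.0043, -0.0078 | 0.3
1.12, -3.24, 4.14 | 0.0107, 0.0033, -0.0085 | 0.3
1.12, -3.24, 4.14 | 0.0104, 0.0024, -0.0092 | 0.3
1.12, -3.24, 4.14 | 0.0100, 0.0015, -0.0098 | 0.3
1.12, -3.24, 4.14 | 0.0095, 0.0006, -0.0104 | 0.3
1.12, -3.24, 4.14 | 0.0089, -0.0003, -0.0109 | 0.3
1.12, -3.24, 4.14 | 0.0082, -0.0012, -0.0114 | 0.3
1.12, -3.24, 4.14 | 0.0075, -0.0020, -0.0118 | 0.3
1.12, -3.24, 4.14 | 0.0066, -0.0027, -0.0121 | 0.3

0.00, -6.18, 0.00 | -0.0060, 0.0014, -0.0255 | 0.3
0.00, -6.18, 0.00 | -0.0088, 0.0014, -0.0247 | 0.3
0.00, -6.18, 0.00 | -0.0114, 0.0014, -0.0236 | 0.3
0.00, -6.18, 0.00 | -0.0138, 0.0014, -0.0223 | 0.3
0.00, -6.18, 0.00 | -0.0161, 0.0014, -0.0206 | 0.3
0.00, -6.18, 0.00 | -0.0183, 0.0014, -0.0188 | 0.3
0.00, -6.18, 0.00 | -0.0202, 0.0014, -0.0167 | 0.3
0.00, -6.18, 0.00 | -0.0219, 0.0014, -0.0144 | 0.3
0.00, -6.18, 0.00 | -0.0233, 0.0014, -0.0120 | 0.3
0.00, -6.18, 0.00 | -0.0245, 0.0014, -0.0094 | 0.3
0.00, -6.18, 0.00 | -0.0253, 0.0014, -0.0067 | 0.3
0.00, -6.18, 0.00 | -0.0259, 0.0014, -0.0040 | 0.3
0.00, -6.18, 0.00 | -0.0262, 0.0014, -0.0012 | 0.3
0.00, -6.18, 0.00 | -0.0261, 0.0014, 0.0017 | 0.3
```

Emit:
arm_command --commands '[1.12,-3.24,4.14,0.0109,0.0043,-0.0078,0.3,1.12,-3.24,4.14,0.0107,0.0033,-0.0085,0.3,1.12,-3.24,4.14,0.0104,0.0024,-0.0092,0.3,1.12,-3.24,4.14,0.01,0.0015,-0.0098,0.3,1.12,-3.24,4.14,0.0095,0.0006,-0.0104,0.3]'

```text
time: 7.05
tcp_pos: [0.4348, -0.1433, 0.2556]
tcp_rot: [[-0.885, -0.248, -0.395], [0.367, 0.153, -0.918], [0.288, -0.957, -0.044]]
force: [0.3, 0.3, -2.3]
opening: 0.0437
```

Emit:
arm_command --commands '[1.12,-3.24,4.14,0.0089,-0.0003,-0.0109,0.3,1.12,-3.24,4.14,0.0082,-0.0012,-0.0114,0.3,1.12,-3.24,4.14,0.0075,-0.002,-0.0118,0.3,1.12,-3.24,4.14,0.0066,-0.0027,-0.0121,0.3,0,0,0,0,0,0,0.3]'

```text
time: 7.47
tcp_pos: [0.4188, -0.0884, 0.2697]
tcp_rot: [[-0.986, 0.003, -0.169], [0.169, -0.001, -0.986], [-0.004, -1.0, 0.0]]
force: [1.0, -1.0, -0.9]
opening: 0.0439
```

Run:
```python
from h import *
P,R,s=st();print(P,R.round(3),s['opening'],s['force'],s['joints'])
b=cv2.cvtColor(ctrl.camera("side"),cv2.COLOR_RGB2BGR)
crop("",b,130,110,310,290,3.3,f"pics/side12z.png")
rows(P,R,np.array([.5653,.2468,.25]),down(-13.5),14,.3)
```

```text
[ 0.41875603 -0.08838931  0.26970915] [[-0.986  0.003 -0.169]
 [ 0.169 -0.001 -0.986]
 [-0.004 -1.     0.   ]] 0.04386958306656214 [ 0.99356239 -0.99365985 -0.88023052] [-3.48151551e-01  1.70187039e-01  1.74701882e+00  5.63960916e-04
  1.22086948e+00  1.39229144e+00]
-0.01, -6.16, -0.01 | -0.0063, 0.0014, -0.0254 | 0.3
-0.01, -6.16, -0.01 | -0.0090, 0.0014, -0.0245 | 0.3
-0.01, -6.16, -0.01 | -0.0115, 0.0014, -0.0234 | 0.3
-0.01, -6.16, -0.01 | -0.0140, 0.0014, -0.0221 | 0.3
-0.01, -6.16, -0.01 | -0.0163, 0.0014, -0.0204 | 0.3
-0.01, -6.16, -0.01 | -0.0184, 0.0014, -0.0186 | 0.3
-0.01, -6.16, -0.01 | -0.0203, 0.0014, -0.0165 | 0.3
-0.01, -6.16, -0.01 | -0.0219, 0.0014, -0.0142 | 0.3
-0.01, -6.16, -0.01 | -0.0233, 0.0014, -0.0118 | 0.3
-0.01, -6.16, -0.01 | -0.0244, 0.0014, -0.0092 | 0.3
-0.01, -6.16, -0.01 | -0.0253, 0.0014, -0.0066 | 0.3
-0.01, -6.16, -0.01 | -0.0259, 0.0014, -0.0038 | 0.3
-0.01, -6.16, -0.01 | -0.0261, 0.0014, -0.0010 | 0.3
-0.01, -6.16, -0.01 | -0.0261, 0.0014, 0.0018 | 0.3
```

View pics/side12z.png

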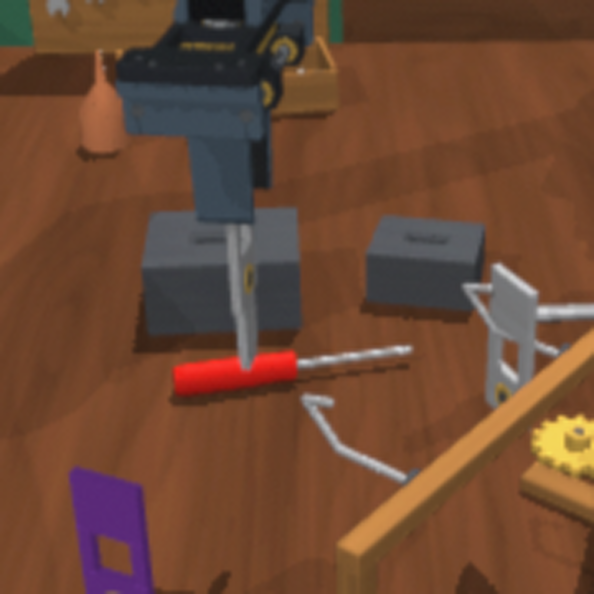

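Emit:
arm_command --commands '[0,-6.16,0,-0.0063,0.0014,-0.0254,0.3,0,-6.16,0,-0.009,0.0014,-0.0245,0.3,0,-6.16,0,-0.0115,0.0014,-0.0234,0.3,0,-6.16,0,-0.014,0.0014,-0.0221,0.3,0,-6.16,0,-0.0163,0.0014,-0.0204,0.3]'

```text
time: 7.93
tcp_pos: [0.475, 0.029, 0.2616]
tcp_rot: [[-0.934, -0.002, 0.358], [-0.358, 0.001, -0.934], [0.002, -1.0, -0.001]]
force: [0.8, 0.4, -1.7]
opening: 0.0431
```

Emit:
arm_command --commands '[0,-6.16,0,-0.0184,0.0014,-0.0186,0.3,0,-6.16,0,-0.0203,0.0014,-0.0165,0.3,0,-6.16,0,-0.0219,0.0014,-0.0142,0.3,0,-6.16,0,-0.0233,0.0014,-0.0118,0.3,0,-6.16,0,-0.0244,0.0014,-0.0092,0.3]'

```text
time: 8.35
tcp_pos: [0.5281, 0.1486, 0.2544]
tcp_rot: [[-0.618, -0.002, 0.786], [-0.786, 0.0, -0.618], [0.001, -1.0, -0.002]]
force: [0.7, 0.5, -1.6]
opening: 0.0436
```

Emit:
arm_command --commands '[0,-6.16,0,-0.0253,0.0014,-0.0066,0.3,0,-6.16,0,-0.0259,0.0014,-0.0038,0.3,0,-6.16,0,-0.0261,0.0014,-0.001,0.3,0,-6.16,0,-0.0261,0.0014,0.0018,0.3,0,0,0,0,0,0,0.3]'

```text
time: 8.77
tcp_pos: [0.5714, 0.2466, 0.2482]
tcp_rot: [[-0.231, -0.001, 0.973], [-0.973, 0.001, -0.231], [-0.001, -1.0, -0.002]]
force: [-0.8, 0.1, -2.5]
opening: 0.0436
```

Run:
```python
from h import *
P,R,s=st();print(P,R.round(3),s['opening'],s['force'])
b=cv2.cvtColor(ctrl.camera("side"),cv2.COLOR_RGB2BGR);cv2.imwrite("pics/side13.png",b)
crop("",b,210,90,330,220,4.5,f"pics/side13z.png")
t=cv2.cvtColor(ctrl.camera("top"),cv2.COLOR_RGB2BGR);cv2.imwrite("pics/top13.png",t)
plate_img(b,P,R,"pics/rect13.png",3.3)
rows(P,R,np.array([.5653,.2468,.20]),down(-13.5),3,.3)
for h in(-.136,-.088,.018): print(h,proj("side",P+R@[0,-h,0]))
```

```text
[0.57141536 0.24655936 0.24823129] [[-0.231 -0.001  0.973]
 [-0.973  0.001 -0.231]
 [-0.001 -1.    -0.002]] 0.043602883343444324 [-0.78783638  0.07251463 -2.48249187]
0.03, 0.05, -0.02 | 0.0004, 0.0161, -0.0020 | 0.3
0.03, 0.05, -0.02 | 0.0004, 0.0161, -0.0020 | 0.3
0.03, 0.05, -0.02 | 0.0004, 0.0161, -0.0020 | 0.3
-0.136 [261.2467639  162.61875208]
-0.088 [261.5333498  147.73529937]
0.018 [262.20791231 112.70280314]
```

View pics/side13z.png

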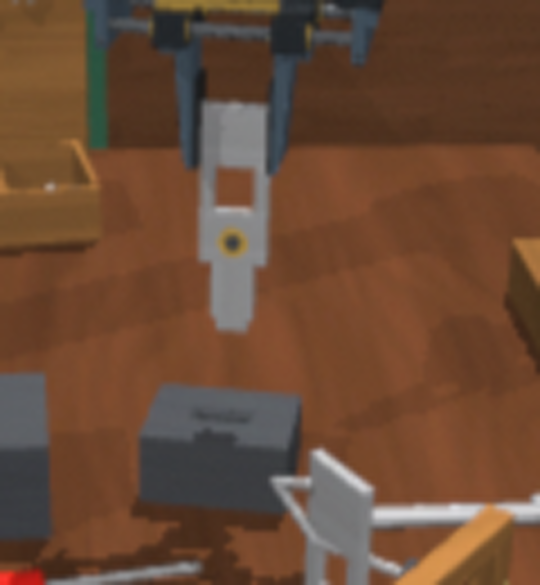

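View pics/top13.png

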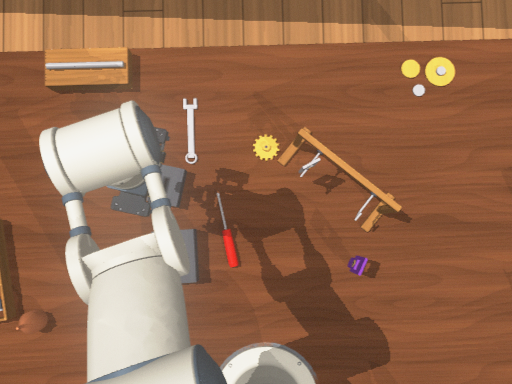

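View pics/rect13.png

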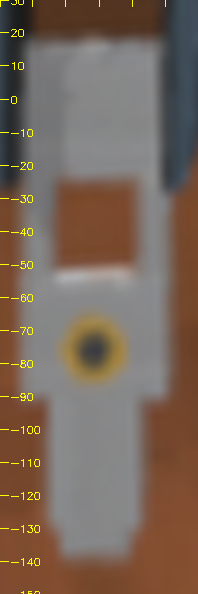

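Run:
```python
from h import *
print(proj("side",[.5653,.2468,.05]),onz("side",259.5,182,.05))
b=cv2.imread("pics/side13.png");crop("",b,235,165,285,205,14,"pics/slot.png")
```

```text
[258.99895351 181.12549261] [0.56639783 0.24092857 0.05      ]
```

View pics/slot.png

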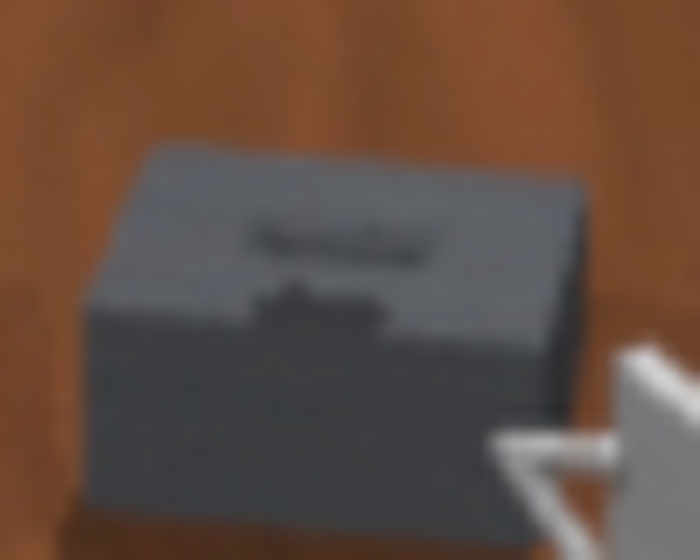

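Run:
```python
from h import *
P,R,s=st();print(P)
rows(P,R,np.array([.5655,.246,.196]),down(-13.5),4,.3)
```

```text
[0.57007115 0.24355862 0.24839391]
0.03, -0.08, 0.01 | -0.0003, 0.0131, -0.0012 | 0.3
0.03, -0.08, 0.01 | -0.0003, 0.0131, -0.0012 | 0.3
0.03, -0.08, 0.01 | -0.0003, 0.0131, -0.0012 | 0.3
0.03, -0.08, 0.01 | -0.0003, 0.0131, -0.0012 | 0.3
```

Emit:
arm_command --commands '[0,0,0,0,0.013,-0.001,0.3,0,0,0,0,0.013,-0.001,0.3,0,0,0,0,0.013,-0.001,0.3,0,0,0,0,0.011,-0.001,0.3,0,0,0,0,0,0,0.3]'

```text
time: 9.28
tcp_pos: [0.5646, 0.2428, 0.1971]
tcp_rot: [[-0.241, -0.005, 0.97], [-0.97, -0.001, -0.241], [0.002, -1.0, -0.004]]
force: [0.2, -0.5, -2.7]
opening: 0.0439
```

Emit:
arm_command --commands '[0,0,0,0,0,0,0.3,0,0,0,0,0,0,0.3]'

```text
time: 9.45
tcp_pos: [0.5662, 0.2438, 0.2001]
tcp_rot: [[-0.24, 0.0, 0.971], [-0.971, 0.001, -0.24], [-0.001, -1.0, -0.0]]
force: [0.6, -1.3, -2.7]
opening: 0.0436
```

Run:
```python
from h import *
b=cv2.cvtColor(ctrl.camera("side"),cv2.COLOR_RGB2BGR);cv2.imwrite("pics/side14.png",b)
crop("",b,235,150,285,205,11,"pics/slot14.png")
P,R,s=st();print(P,R.round(3),s['force']);print([proj("side",P+R@[0,.136,k]) for k in(-.01,.01)])
```

```text
[0.56631156 0.24399544 0.20023992] [[-0.239  0.001  0.971]
 [-0.971  0.001 -0.239]
 [-0.001 -1.     0.   ]] [ 0.38725517 -0.31961536 -1.59845173]
[array([256.24459673, 177.08305201]), array([262.72517888, 177.65368923])]
```

View pics/slot14.png

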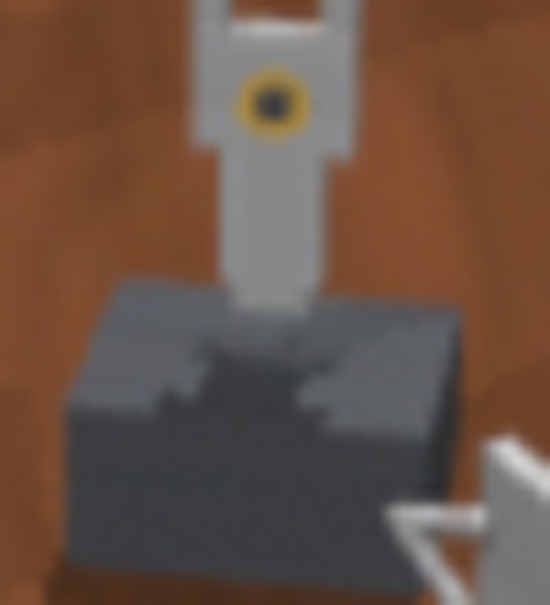

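Run:
```python
from h import *
P,R,s=st()
rows(P,R,np.array([.5655,.2455,.182]),down(-13.6),4,.3)
```

```text
-0.00, -0.06, -0.01 | -0.0003, 0.0046, -0.0003 | 0.3
-0.00, -0.06, -0.01 | -0.0003, 0.0046, -0.0003 | 0.3
-0.00, -0.06, -0.01 | -0.0003, 0.0046, -0.0003 | 0.3
-0.00, -0.06, -0.01 | -0.0003, 0.0046, -0.0003 | 0.3
```

Emit:
arm_command --commands '[0,0,0,-0.0003,0.005,-0.0003,0.3,0,0,0,-0.0003,0.005,-0.0003,0.3,0,0,0,-0.0003,0.004,-0.0003,0.3,0,0,0,-0.0003,0.004,-0.0003,0.3,0,0,0,0,0,0,0.3]'

```text
time: 9.92
tcp_pos: [0.5644, 0.2457, 0.1803]
tcp_rot: [[-0.238, -0.002, 0.971], [-0.971, 0.0, -0.238], [0.0, -1.0, -0.002]]
force: [0.5, 0.2, -2.0]
opening: 0.0438
```

Emit:
arm_command --commands '[0,0,0,0,0.003,0,0.3,0,0,0,0,0.003,0,0.3,0,0,0,0,0,0,0.3]'

```text
time: 10.17
tcp_pos: [0.5647, 0.2457, 0.1748]
tcp_rot: [[-0.238, -0.001, 0.971], [-0.971, 0.0, -0.238], [0.0, -1.0, -0.001]]
force: [0.8, 0.3, -3.1]
opening: 0.0435
```

Run:
```python
from h import *
b=cv2.cvtColor(ctrl.camera("side"),cv2.COLOR_RGB2BGR)
crop("",b,235,150,285,205,11,"pics/slot15.png")
P,R,s=st();print(P,R.round(3),s['force'],s['wrist_torque'])
```

```text
[0.5647596  0.24572419 0.17505822] [[-0.238 -0.001  0.971]
 [-0.971  0.    -0.238]
 [-0.    -1.    -0.001]] [ 0.53839112 -0.33183491 -1.95960847] [-0.04131368 -0.08991481  0.02085305]
```

View pics/slot15.png

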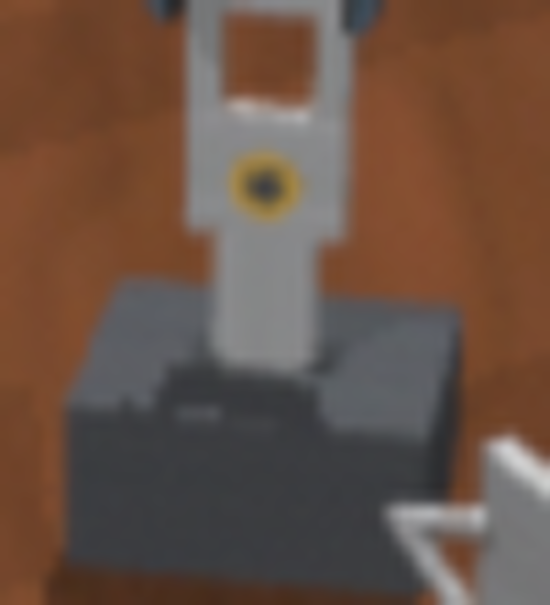

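Emit:
arm_command --commands '[0,0,0,0,0.005,0.001,0.3,0,0,0,0,0.005,0,0.3,0,0,0,0,0.005,0,0.3,0,0,0,0,0,0,0.3]'

```text
time: 10.55
tcp_pos: [0.5653, 0.2453, 0.1591]
tcp_rot: [[-0.238, -0.002, 0.971], [-0.971, -0.0, -0.238], [0.001, -1.0, -0.002]]
force: [0.0, -0.1, -3.3]
opening: 0.0436
```

Emit:
arm_command --commands '[0,0,0,0,0.003,0,0.3,0,0,0,0,0.003,0,0.3,0,0,0,0,0.002,0,0.3,0,0,0,0,0,0,0.3]'

```text
time: 10.88
tcp_pos: [0.5657, 0.2455, 0.1519]
tcp_rot: [[-0.238, -0.001, 0.971], [-0.971, 0.0, -0.238], [-0.0, -1.0, -0.001]]
force: [-0.4, 0.2, -1.7]
opening: 0.0439
```

Emit:
arm_command --commands '[0,0,0,0,0.001,0,0.3,0,0,0,0,0.001,0,0.3,0,0,0,0,0,0,0.3]'

```text
time: 11.13
tcp_pos: [0.5658, 0.2455, 0.1503]
tcp_rot: [[-0.238, -0.0, 0.971], [-0.971, 0.0, -0.238], [-0.0, -1.0, -0.001]]
force: [-0.2, -0.2, -2.4]
opening: 0.0435
```

Run:
```python
from h import *
b=cv2.cvtColor(ctrl.camera("side"),cv2.COLOR_RGB2BGR)
crop("",b,225,130,295,205,8,"pics/slot16.png")
P,R,s=st();print(P,s['force'],s['wrist_torque'])
```

```text
[0.56587542 0.24552286 0.15037507] [-0.48334368 -0.50234817 -2.31389288] [ 0.00261072 -0.01941882 -0.0364591 ]
```

View pics/slot16.png

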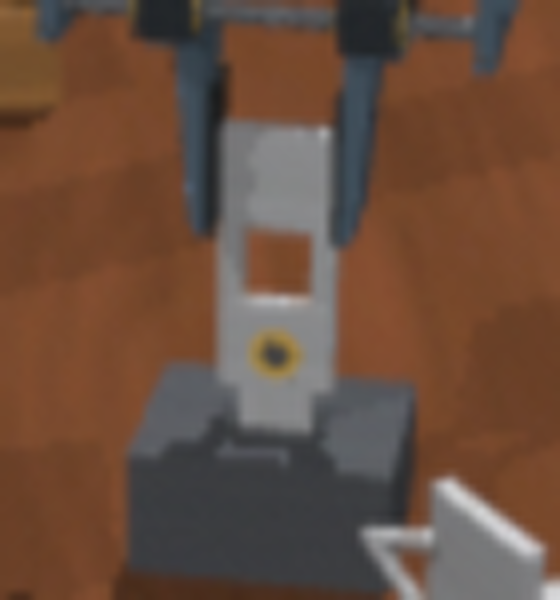

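Still carrying the weight; lower by 1 mm steps until contact.

Emit:
arm_command --commands '[0,0,0,0,0.001,0,0.3,0,0,0,0,0,0,0.3]'

```text
time: 11.35
tcp_pos: [0.5658, 0.2455, 0.1493]
tcp_rot: [[-0.238, -0.0, 0.971], [-0.971, 0.0, -0.238], [-0.0, -1.0, -0.001]]
force: [0.1, 0.4, -2.4]
opening: 0.0437
```

Emit:
arm_command --commands '[0,0,0,0,0.001,0,0.3,0,0,0,0,0,0,0.3]'

```text
time: 11.52
tcp_pos: [0.5661, 0.2457, 0.1491]
tcp_rot: [[-0.238, 0.0, 0.971], [-0.971, 0.001, -0.238], [-0.001, -1.0, 0.0]]
force: [-2.9, -0.8, 9.1]
opening: 0.0436
```

Emit:
arm_command --commands '[0,0,0,0,-0.0006,0,0.3,0,0,0,0,0,0,0.3]'

```text
time: 11.68
tcp_pos: [0.566, 0.2456, 0.1492]
tcp_rot: [[-0.238, 0.0, 0.971], [-0.971, 0.001, -0.238], [-0.001, -1.0, -0.0]]
force: [-0.5, 0.7, 2.7]
opening: 0.0438
```

Run:
```python
from h import *
P,R,s=st();print(P,s['force'],s['wrist_torque'])
```

```text
[0.56598405 0.24560344 0.14921184] [-0.48452924  0.65114607  2.66948386] [ 0.03608034 -0.01802015 -0.00455059]
```

Good: light contact with the floor. Release gently.

Emit:
arm_command --commands '[0,0,0,0,0,0,0.5,0,0,0,0,0,0,0.52,0,0,0,0,0,0,0.55,0,0,0,0,0,0,0.55]'

```text
time: 12.02
tcp_pos: [0.5659, 0.2456, 0.1489]
tcp_rot: [[-0.238, -0.0, 0.971], [-0.971, 0.0, -0.238], [-0.0, -1.0, -0.0]]
force: [-0.2, -0.1, -0.2]
opening: 0.0503
```

Run:
```python
from h import *
b=cv2.cvtColor(ctrl.camera("side"),cv2.COLOR_RGB2BGR)
crop("",b,225,130,295,205,8,"pics/slot17.png")
P,R,s=st();print(P,s['force'],s['opening'])
```

```text
[0.56590446 0.24551942 0.14892637] [-0.02933407 -0.31239936 -0.01099846] 0.049908777618385816
```

View pics/slot17.png

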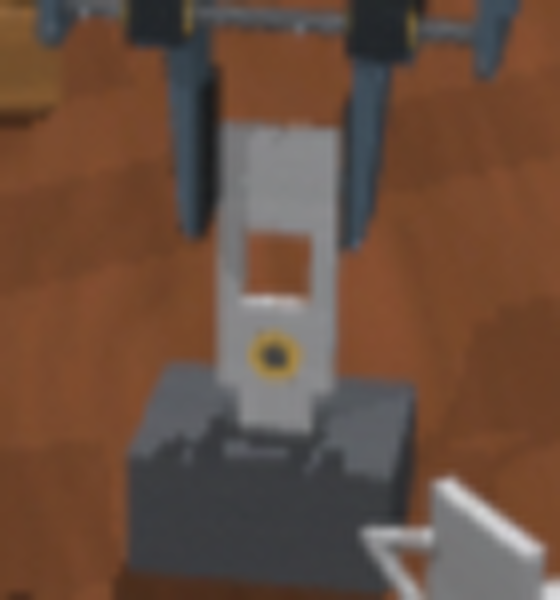

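Emit:
arm_command --commands '[0,0,0,0,0,0,0.8,0,0,0,0,0,0,0.8,0,0,0,0,0,0,0.8,0,0,0,0,0,0,0.8]'

```text
time: 12.4
tcp_pos: [0.5659, 0.2456, 0.149]
tcp_rot: [[-0.238, -0.0, 0.971], [-0.971, 0.001, -0.238], [-0.0, -1.0, -0.0]]
force: [0.2, -0.6, 0.9]
opening: 0.0723
```

Emit:
arm_command --commands '[0,0,0,0,-0.01,0,0.8,0,0,0,0,-0.02,0,0.8,0,0,0,0,-0.03,0,0.8,0,0,0,0,-0.03,0,0.8,0,0,0,0,-0.03,0,0.8]'

```text
time: 12.82
tcp_pos: [0.5656, 0.2454, 0.2711]
tcp_rot: [[-0.238, -0.0, 0.971], [-0.971, 0.001, -0.238], [-0.0, -1.0, -0.0]]
force: [0.3, -0.1, 0.3]
opening: 0.0729
```

Emit:
arm_command --commands '[0,0,0,0.035,0,0,0.8,0,0,0,0.035,0,0,0.8,0,0,0,0.035,0,0,0.8,0,0,0,0.035,0,0,0.8,0,0,0,0,0,0,0.8]'

```text
time: 13.23
tcp_pos: [0.5311, 0.105, 0.2699]
tcp_rot: [[-0.241, -0.001, 0.971], [-0.971, -0.001, -0.241], [0.001, -1.0, -0.0]]
force: [0.7, 0.8, 0.8]
opening: 0.0725
```

Run:
```python
from h import *
for n in("side","top"):
    b=cv2.cvtColor(ctrl.camera(n),cv2.COLOR_RGB2BGR);cv2.imwrite(f"pics/{n}18.png",b)
    if n=="side": crop("",b,215,120,315,245,5,"pics/slot18.png")
    else: crop("",b,120,90,240,220,4.5,"pics/top18z.png")
P,R,s=st();print(P,s['force'],s['opening'],s['time'])
```

```text
[0.53249897 0.10849177 0.26988294] [0.2715923 0.6382683 0.3127959] 0.07277397997902545 13.3333
```

View pics/slot18.png

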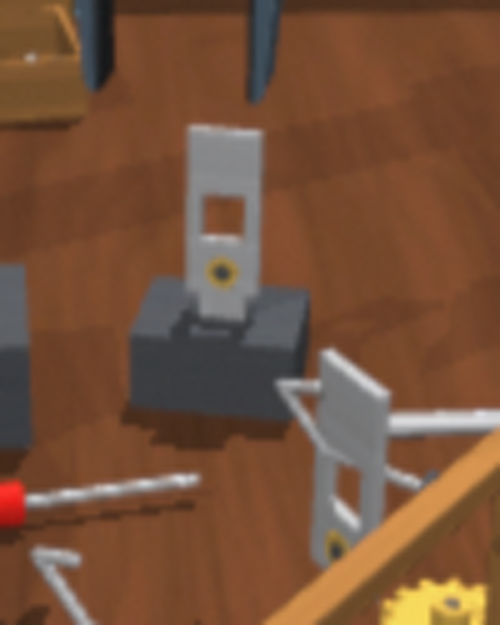

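View pics/top18.png

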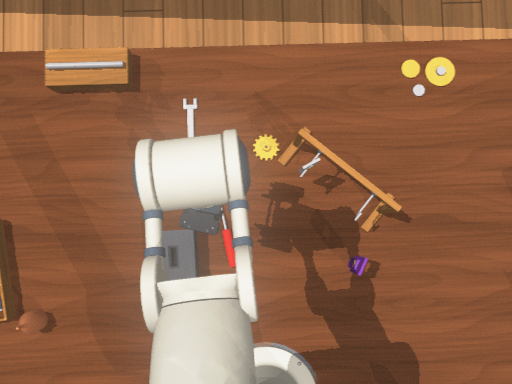

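Emit:
arm_command --commands '[0,0,0,0.035,0,0,0.8,0,0,0,0.035,0,0,0.8,0,0,0,0.035,0,0,0.8,0,0,0,0.03,0,0,0.8,0,0,0,0,0,0,0.8]'

```text
time: 13.75
tcp_pos: [0.4999, -0.0247, 0.2693]
tcp_rot: [[-0.24, -0.0, 0.971], [-0.971, -0.001, -0.24], [0.001, -1.0, -0.0]]
force: [0.9, 0.4, 0.0]
opening: 0.073
```

Run:
```python
from h import *
for n in("side","top"):
    b=cv2.cvtColor(ctrl.camera(n),cv2.COLOR_RGB2BGR);cv2.imwrite(f"pics/{n}19.png",b)
    if n=="side": crop("",b,235,130,290,205,8,"pics/slot19.png")
    else: crop("",b,130,140,210,220,7,"pics/top19z.png")
for n in("side","top"):print(n,[proj(n,[.5659,.2456,z]).round(1) for z in(.168,.098,.05)])
P,R,s=st();print(P,s['force'],s['qd'].round(3))
```

```text
side [array([259.8, 145.4]), array([259.4, 167.1]), array([259.2, 181.3])]
top [array([156.2, 179.6]), array([161.7, 182.3]), array([165.2, 184. ])]
[ 0.50071788 -0.02172104  0.26927338] [-0.3787159  1.0007279  0.5759691] [ 0.036  0.004 -0.004  0.005 -0.002  0.01 ]
```

View pics/slot19.png

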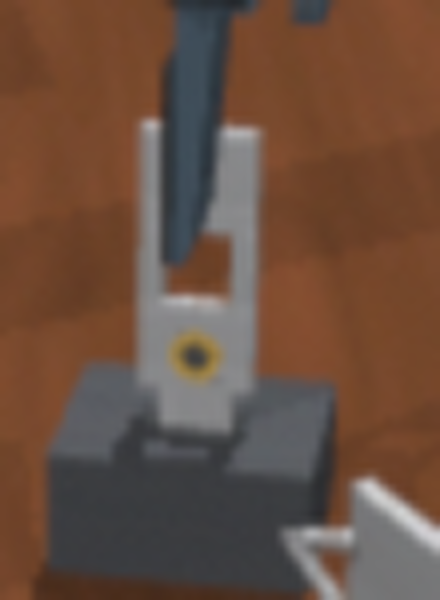

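View pics/top19z.png

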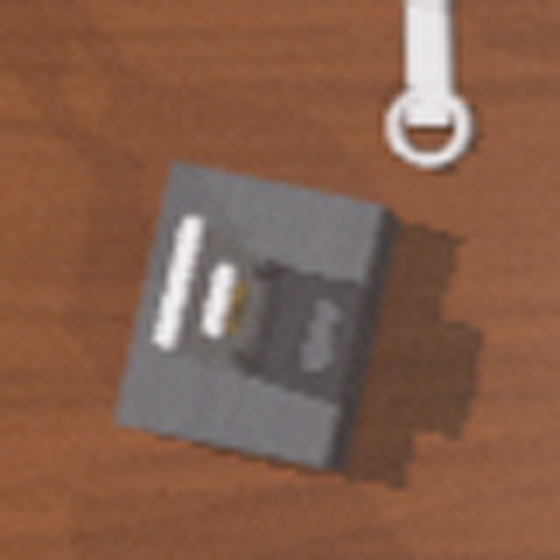

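Run:
```python
from workcell import ctrl
print(ctrl.read_state()['time'],ctrl.hand_in())
```

```text
the job is handed in; nothing more can be done
13.85 None
```

The long plate, which was on the hook nearer the side camera, now stands in the smaller block's slot and has been released. The job was handed in at 13.85 s.

**What I did:**
- Both plates were turned about 66° on their hooks, not parallel to the crossbar as described. I gripped the long plate by its top edge, lifted it, turned it square and set it back on the hook.
- I then gripped it again at the proper grip point, tilted it to 38° and backed it out over the barb. The force readings showed only the plate's weight.
- I lowered it into the slot until the floor pushed back. This was at a grip height of 149 mm against the 150 mm expected. I eased off to light contact, opened the jaws and backed the arm clear.

**Last checks:**
- The plate stands upright to within about 1° and has not shifted since release, with the shoulders about 12 mm above the block, as they should be when fully home.
- The short plate still hangs, and the gear, wrench, screwdriver and purple look-alike appear unmoved in the pictures.

**What disagreed:**
- In the images the hooks point left and back towards the robot, not "a little ahead" as the text says; I went by the images.
- The two cameras differed by 2 to 5 mm on the slot's y position; I used a value in between, and the plate went in with no side force.

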